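# Uncover the sloping mounting board and hang the adapter plate on it

## Robot

A 6-joint arm with a two-finger parallel gripper is mounted at the origin on a cart in front of the work surface, level with it; the furniture and walls round the work are solid. World frame = base frame: x ahead of the robot, y to its left, z up, the work surface at z = 0. Lengths are in mm, angles in degrees, forces in N, time in s.
With the tool pointing down it reaches from about 350 to 850 mm from the base axis. Payload 8.1 kg.
Tool frame: the origin (TCP) lies midway between the tips of the shut fingers; the grasp point (between the pads) lies 19 mm behind it; z points along the fingers, y is the line along which they close (so a half turn about z gives the same grasp; the last joint's range is limited). The gripper opens to 85 mm and grips with 20 to 120 N. Pads are 22 mm wide; open, the fingers measure 114 mm over their backs; the gripper's body (76 mm by 85 mm) begins 54 mm behind the grasp point. The pads swing forward as they close: fully open they stand 13 mm farther back than shut.
Start: joints at [69.763, 7.471, 85.268, -0, 87.261, -4.893], TCP at [158.744, 578.624, 231.292] pointing down, gripper open.
Joint ranges: [-169.43, 169.43], [-51.17, 129.36], [1.28, 143.12], [-76.62, 256.62], [0, 156.53], [-152.29, 152.29]. Speed limits (degrees/s): [136.94, 136.94, 159.86, 180, 180, 180].

## Interface

Orientations are given as [roll, pitch, yaw] about the fixed x, y, z axes, in that order (R = Rz(yaw) Ry(pitch) Rx(roll)).
In Python, from bench import sense, snapshot, camera_params, hand_in, masks_of, pinpoint gives the robot as it stands.
- The arm moves only by the tool step_arm, never from a script. Its argument "targets" is a list of rows, each an object with "angular": the turn, a rotation vector about the tool's x, y, z scaled (see below), a list of three; "dp": the shift along the tool's x, y, z scaled (see below), a list of three; "fingers": the closure, from 0 (fully open) to 1 (shut). A call has exactly 8 rows; each row is the pose to reach, as a shift and turn from the pose commanded when the call began, along the tool's axes at that moment, turning the shorter way round; what a row does not reach only later rows make up. The controller multiplies each number of a shift by 0.2 m and each number of a turn by 180 degrees. A row lasts 1/8 s, in which the tool goes at most 62.5 mm and 10.7 degrees, less where a joint would pass 70% of its speed; a pose out of reach is approached as far as the arm can. A call with a number of a shift or a turn outside -1 to 1 is refused whole. A call with a gripper value outside its range is refused whole. The fingers move at their own pace and stop on an object; "newtons" is the grip in N (left out, the last holds). Time passes only in rows, so rows that repeat a pose let the fingers close, or fill a call up. It gives the time, the measured TCP pose, the force, the opening and the grip force at its end, in the units of the state.
- sense(): the state, without advancing time (a new reading comes with each control period).
- snapshot(name): name is "side" or "top"; returns the picture (480x640x3 uint8, blue, green, red); there is no depth.
- camera_params(name): a dict with "vfov" (degrees; the focal length in pixels is half the picture's height over the tangent of half this angle, whatever the lens; pixels are square), "cx", "cy" (the principal point, pixels), "R" (3x3) and "t" (3): a world point X has camera coordinates R X + t. Camera axes: x right, y down, z forward; pixel columns grow to the right and rows downward; lengths in mm; the calibration is good to about 2 mm. A picture is of the moment at which its call begins. camera_params takes no time and is no camera call.
- hand_in(): hands the job in; it is judged then, once.
Trained networks look in the newest picture that a camera, given by its name, has taken for a name from the list of things; names that differ only in an ending like _2 or _b are one class to them, and where a whole thing is asked for, a point or a joint stands for the part that bears it (a point fixed in the world has none). Each returns a list of dicts, best first, with "conf" (0 to 1); they miss things now and then, are a little off and sometimes report something else, mostly with a low value. They report only what shows in the picture. A call takes as long as a camera call.
- masks_of(camera, label): "pixels" (480x640 bool, what is visible of it) and "at" ([column, row] in pixels, amid what is visible of it).
- pinpoint(camera, label): "at" ([column, row] in pixels: a listed point, or the origin of a listed thing).
The state is a dict: "time": time; "joint_pos": joint angles; "qd": joint speeds; "joint_efforts": joint torques, N m; "tool_pos": TCP position; "tcp_rot": TCP orientation; "ft_force": force on the tool from outside, world axes, zero at the start; "wrist_torque": the same for the moment, N m; "finger_gap": finger opening in mm; "grip_force": force on a finger pad.
Only numpy, scipy, OpenCV 4.12 (cv2) and the standard library are available. Lean on these libraries where they do the work, as an engineer would, in place of code of your own. Each camera call takes 0.05 s, during which the arm holds its last target. There are 200 camera calls.

## Task

Take the dust cover off the sloping mounting board and lay it flat on the bench, handle up. Then hang the steel adapter plate on the board's two screws: pass the wide openings of its keyholes over the screw heads, narrow slots pointing up the slope, and slide the plate down until it hangs flat on the board, fully home in the slots. Do not press hard on the board, leave the other things where they are, and let go of everything.

Things in the scene. Friction and masses are not known exactly. Their poses are not given: they have to be found in the camera images.
- board: Fixed mounting board: a grey 130 x 140 mm base on the bench, carrying a bare aluminium face on posts that slopes at 40 degrees and looks up toward the robot side. Origin on the bench under the middle of the face, x the horizontal direction up the slope, z up. The bench in front of its right side, between it and where the plate lies, is clear over some 130 x 130 mm.
- board_face: The board's sloping aluminium face, 156 x 156 mm. Origin at the middle of its upper surface, 75 mm above the bench; x points up the slope (40 degrees above horizontal), y sideways, z out of the face at right angles. A 12 mm high ledge crosses its bottom end (upper side at x = -70 mm). It carries two screws, see screw_middle.
- screw_middle (a point): Point on the face at its middle. Two steel shoulder screws stand at y = +30 and -30 mm: shank 6 mm, head 14 mm wide, 6 to 10 mm above the face. They are clamped in slots, firm against 25 N, both at the same x, anywhere from -8 to +8 mm up the slope from this point. That x is not reported and the cover hides them: find it by touch or sight once uncovered.
- dust_cover: Loose grey plastic cap, 125 (x) x 110 (y) x 20 mm, open below, about 0.15 kg. It lies on the sloping face over the screws, parallel to it, its lower wall against the ledge. Origin at the middle of its open underside, z out through its top. A grip fin stands on the middle of the top: 10 mm thick (y), 40 mm long (x), from z = 20 to 58 mm; a gripper may lean along it.
- adapter_plate: Loose bare steel plate, 80 (x) x 110 (y) x 4 mm, about 0.2 kg, flat on the bench at the start. Origin at the middle of its underside. A grip fin stands on its middle: 10 mm thick (y), 40 mm long (x), from z = 4 to 42 mm, so a gripper may lean along it. Its +x end goes up the slope. When hung, its origin lies 14 mm down the slope from the screws.
- keyholes (a point): Point on the plate's underside midway between the wide openings of its two keyholes, at x = -8 mm in the plate's frame. The openings, at y = +30 and -30 mm, are 18 mm wide and reach from x = -17 to +1 mm; from each a 9 mm slot runs on toward +x and ends at x = 17 mm.
- plate_top (a point): Point on the plate's upper surface near the middle of the edge that goes up the slope, at x = 36, y = 0, z = 4 mm in the plate's frame.
- jar: Bystander, loose: white screw-top specimen jar, 47 mm wide, 50 mm tall. Origin at the middle of its underside.
- magnifier: Bystander, loose: black barrel-shaped loupe, 33 mm wide, 29 mm tall. Origin at the middle of its underside.
- tape: Bystander, loose: roll of amber film tape lying flat, 66 mm across, 13 mm tall. Origin at the middle of its underside.
- driver: Bystander, loose: nut driver with an orange handle lying flat, 17 x 152 x 17 mm, its long side along y. Origin at the middle of its underside.

How it is judged:
By the outcome, as a careful person would: the job done as asked, in the order asked, and still so for the second after the job is handed in, with the robot touching nothing.
It also fails if it takes over 58 s, if anything falls off the work surface, if the arm or the gripper's body presses on something with over 40 N, if the wrist force passes 120 N, or if a joint passes its speed limit or range.

## Working session

There is one attempt and no reset: what is moved stays moved. The work goes in short steps, Python scripts to look and compute and a tool call to move; the robot and the scene stay as the last step left them, time stands still between calls to the robot, and variables do not carry over. Pictures are saved under pics/ and viewed, at most 11 in all, crops included, and the job is handed in when it is done.

Besides the shell and the picture viewer there is one more tool, called after ">>>" in YAML: its name, and indented under it one key for each argument. step_arm: Moves the arm, as the interface text tells. Its arguments: {"type":"object","properties":{"targets":{"type":"array","items":{"type":"object","properties":{"angular":{"type":"array","items":{"type":"number","minimum":-1,"maximum":1}},"dp":{"type":"array","items":{"type":"number","minimum":-1,"maximum":1}},"fingers":{"type":"number"}}}},"newtons":{"type":"number"}},"required":["targets"]}

```bash
mkdir -p pics
python3 - <<'E'
from bench import *
import cv2, numpy as np
print(sense())
for c in("side","top"):
    im=snapshot(c); cv2.imwrite(f"pics/{c}0.png",im); p=camera_params(c); print(c,p, -np.array(p["R"]).T@np.array(p["t"]))
    for l in["board_face","board","dust_cover","adapter_plate","keyholes","plate_top","screw_middle","jar","magnifier","tape","driver"]:
        r=pinpoint(c,l); print(l,[(np.round(q["at"],1).tolist(),round(q["conf"],2)) for q in r[:2]])
E
```

```text
{'time': 0.0, 'joint_pos': array([ 6.97623101e+01,  7.51465084e+00,  8.53293563e+01, -2.96532513e-04,
        8.72627905e+01, -4.89302489e+00]), 'qd': array([-0.02730182, -0.00716574,  0.02297891, -0.01533077,  0.09956704,
        0.06670361]), 'joint_efforts': array([ 8.52688117e-04, -5.69406223e+01, -5.00544047e+01, -2.89044856e-04,
        1.47302588e-02, -2.35202185e-05]), 'tool_pos': array([158.56155446, 578.09202508, 230.24847573]), 'tcp_rot': array([-1.79893566e+02, -8.81427822e-03,  1.64655341e+02]), 'ft_force': array([-0.95408601,  0.60699652,  0.79012881]), 'wrist_torque': array([ 0.03177579,  0.05562512, -0.01408452]), 'grip_force': 0.0, 'finger_gap': 85.43943860576773}
side {'vfov': 56.254784589557175, 'cx': 321.8339807355766, 'cy': 241.0363903811548, 'R': array([[ 0.8557241 , -0.51692844,  0.02283101],
       [-0.16973639, -0.3221169 , -0.93135936],
       [ 0.4888004 ,  0.79311139, -0.36338477]]), 't': array([-523.39216458,  101.88500102,  733.86724335])} [ 106.45827828 -819.77588859  373.51729505]
board_face [([310.5, 219.4], 0.71)]
board [([305.0, 250.1], 0.73), ([392
[... 422 characters left out ...]
8271, 'cx': 323.2345197293364, 'cy': 239.32413678827214, 'R': array([[-1.93822266e-04, -9.99871372e-01, -1.60375006e-02],
       [-9.91709957e-01,  2.25295182e-03, -1.28476787e-01],
       [ 1.28496393e-01,  1.58796474e-02, -9.91582833e-01]]), 't': array([-151.58656652,  532.26318392, 1313.8183789 ])} [ 359.00039573 -173.62920422 1368.71214364]
board_face []
board []
dust_cover [([269.7, 229.3], 0.8), ([416.0, 242.6], 0.48)]
adapter_plate [([411.4, 256.2], 0.86)]
keyholes [([413.8, 258.4], 0.83), ([411.2, 255.8], 0.54)]
plate_top [([416.0, 244.5], 0.74)]
screw_middle []
jar [([351.0, 192.0], 0.9)]
magnifier [([404.4, 310.2], 0.74)]
tape [([212.0, 283.6], 0.92)]
driver [([435.9, 193.1], 0.7)]
```

View pics/side0.png

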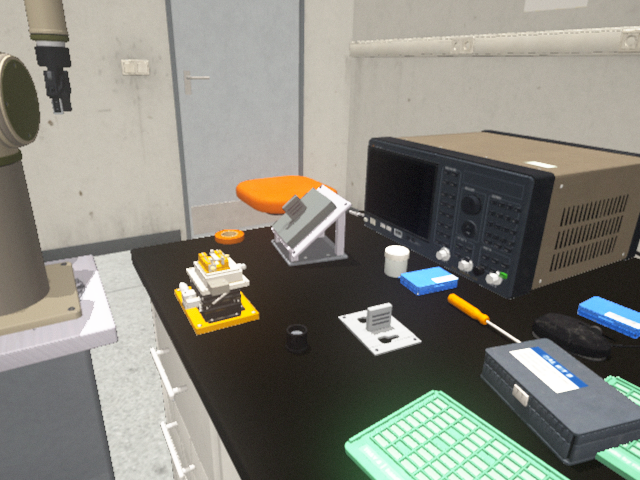

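View pics/top0.png

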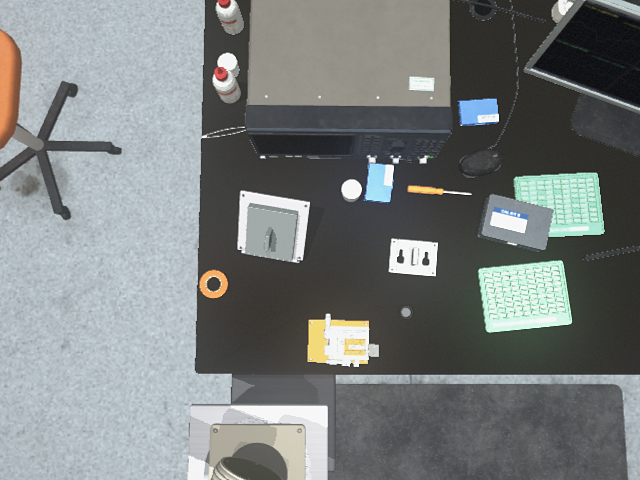

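Side: board at (310,225) with the cover fin at (293,208), plate at (378,328). Top: board face corners are about (242,192), (310,199), (303,262), (237,254), plate at (413,257), with its keyhole slots pointing image-up (+x). Next I'll fit the poses.

```bash
cat > h.py <<'E'
from bench import *
import cv2, numpy as np
from scipy.spatial.transform import Rotation as Ro
from scipy.optimize import least_squares
def cam(c):
    p=camera_params(c); f=240/np.tan(np.radians(p["vfov"]/2)); return np.array(p["R"]),np.array(p["t"]),f,p["cx"],p["cy"]
def proj(c,X):
    R,t,f,cx,cy=cam(c); q=np.atleast_2d(X)@R.T+t; return np.c_[cx+f*q[:,0]/q[:,2],cy+f*q[:,1]/q[:,2]]
def onz(c,uv,z):
    R,t,f,cx,cy=cam(c); d=R.T@np.array([(uv[0]-cx)/f,(uv[1]-cy)/f,1]); o=-R.T@t; return o+d*(z-o[2])/d[2]
def faceR(yaw): return Ro.from_euler('z',yaw,degrees=True).as_matrix()@Ro.from_euler('y',-40,degrees=True).as_matrix()
def quad(m):
    m=m.astype(np.uint8); cs=cv2.findContours(m,cv2.RETR_EXTERNAL,cv2.CHAIN_APPROX_NONE)[0]; h=cv2.convexHull(max(cs,key=cv2.contourArea))
    for e in np.linspace(2,25,60):
        a=cv2.approxPolyDP(h,e,True)[:,0]
        if len(a)<=4: return a
def box(lx,ly,z): return np.array([[a*lx/2,b*ly/2,z] for a,b in((1,1),(1,-1),(-1,-1),(-1,1))])
E
python3 - <<'E'
from h import *
for c in("top","side"):
    snapshot(c)
    for l in("board_face","board","dust_cover","adapter_plate"):
        r=masks_of(c,l)
        for q in r[:1]: print(c,l,round(q["conf"],2),q["pixels"].sum(),quad(q["pixels"]).tolist(),np.round(q["at"],1))
for l,z,uv in(("jar",0,(351,192)),("mag",0,(404.4,310.2)),("tape",0,(212,283.6)),("driver",0,(436,193)),("stage tl",0,(308,320)),("stage tr",0,(378,350)),("instr",0,(246,157))): print(l,onz("top",uv,z).round())
E
python3 - <<'E'
import cv2
a=cv2.imread('pics/top0.png')
x=cv2.resize(a[180:270,225:325],None,fx=5,fy=5,interpolation=cv2.INTER_CUBIC)
y=cv2.resize(a[230:285,380:445],None,fx=4.6,fy=4.6,interpolation=cv2.INTER_CUBIC)
import numpy as np
o=np.zeros((450,800,3),np.uint8);o[:,:500]=x;o[:y.shape[0],500:500+y.shape[1]]=y[:, :300];cv2.imwrite('pics/crop1.png',o)
E
```

```text
top board_face 0.72 1602 [[242, 192], [308, 203], [301, 259], [239, 248]] [284.  207.9]
top board 0.87 1607 [[241, 192], [309, 203], [299, 261], [238, 248]] [284.5 206.9]
top dust_cover 0.95 2551 [[250, 203], [297, 212], [292, 260], [245, 252]] [270.4 229.7]
top adapter_plate 0.58 1455 [[392, 240], [437, 243], [435, 275], [390, 272]] [414.3 256.7]
side board_face 0.86 1085 [[322, 185], [350, 206], [293, 258], [271, 229]] [324.1 224.5]
side board 0.77 2449 [[323, 186], [347, 257], [290, 266], [272, 229]] [318.2 243.5]
side dust_cover 0.75 2019 [[314, 189], [335, 208], [290, 248], [272, 225]] [297.2 214. ]
side adapter_plate 0.97 2337 [[389, 304], [420, 342], [374, 354], [339, 318]] [375.1 328.6]
jar [ 651. -219.    0.]
mag [ 368. -342.    0.]
tape [431. 112.   0.]
driver [ 648. -423.    0.]
stage tl [ 346. -116.    0.]
stage tr [ 276. -279.    0.]
instr [739.  37.   0.]
```

View pics/crop1.png

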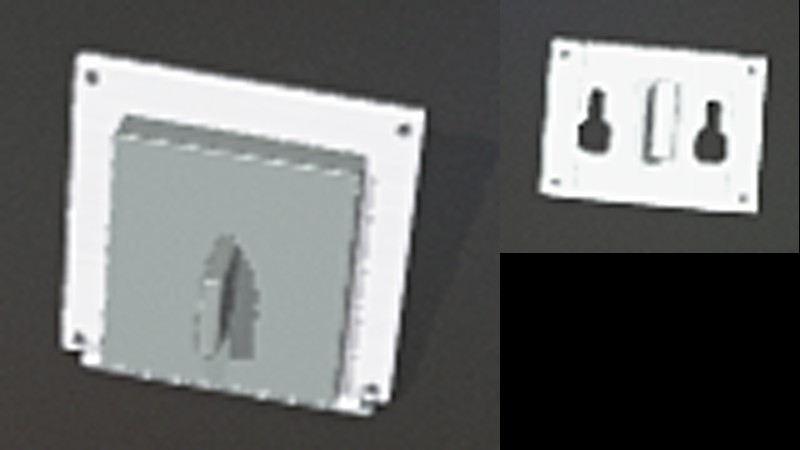

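Left crop: face corners (240,191), (310,201), (303,261), (237,250); cover top corners (249,207), (297,215), (292,262), (246,253). Right crop: plate corners (391.5,238), (438.5,243), (436,276), (389,272), slots pointing +x.

Run:
```python
from h import *
F=np.array([[240.2,191],[310,201.4],[303.2,260.8],[237.4,250]]);C=np.array([[248.6,206.6],[297.4,215],[292,261.6],[245.6,253]])
P=np.array([[391.5,238.3],[438.5,242.6],[435.9,276.3],[388.9,271.7]]); Ps=np.array([[389,304],[420,342],[374,354],[339,318]])
def rt(p): return np.array([p[0],p[1],75.])
def rf(p): return (proj("top",rt(p)+box(156,156,0)@faceR(p[2]).T)-F).ravel()
def rc(p): return (proj("top",rt(p)+(box(125,110,20)+[-7.5,p[3],0])@faceR(p[2]).T)-C).ravel()
s=least_squares(rf,[540,0,-8]);print("face",s.x.round(1),s.fun.round(1))
s=least_squares(lambda p:np.r_[rf(p),rc(p)],[540,0,-8,0]);print("both",s.x.round(1),s.fun.round(1))
b=s.x
# side check
print("side face",proj("side",rt(b)+box(156,156,0)@faceR(b[2]).T).round().tolist(),"cover",proj("side",rt(b)+(box(125,110,20)+[-7.5,b[3],0])@faceR(b[2]).T).round().tolist())
def pl(p,c): return proj(c,np.array([p[0],p[1],0])+box(80,110,4)@Ro.from_euler('z',p[2],degrees=True).as_matrix().T)
s=least_squares(lambda p:(pl(p,"top")-P).ravel(),[490,-380,-4]);print("plate",s.x.round(1),s.fun.round(1)); print("side",pl(s.x,"side").round())
```

```text
face [555.7 -38.   -9.2] [-0.2  0.2 -0.1  0.8  0.1 -0.7  0.3 -0.4]
both [555.2 -37.9  -9.6  -0.7] [-0.1  0.3 -0.   1.3 -0.2 -0.2  0.1 -0.4 -0.5 -0.2  0.2 -0.5  0.5 -0.6
 -0.   0.2]
side face [[322.0, 183.0], [351.0, 202.0], [294.0, 257.0], [272.0, 231.0]] cover [[313.0, 187.0], [333.0, 200.0], [287.0, 243.0], [272.0, 226.0]]
plate [ 492.8 -365.8   -5.6] [ 0.3 -0.  -0.3  0.  -0.2 -0.1  0.2  0.1]
side [[382. 306.]
 [423. 341.]
 [376. 354.]
 [339. 316.]]
```

```bash
cat >> h.py <<'E'
import json,os
D=np.diag([-1.,1,-1])
BP=np.array([555.2,-37.9,75]);BY=-9.6;BF=faceR(BY)
def face(x,y,z,lean=0):  # tool pose with TCP at face coords; lean tilts the tool back to vertical about face y
    return BP+BF@np.array([x,y,z]), BF@Ro.from_euler('y',lean,degrees=True).as_matrix()@D
def down(x,y,z,yaw): return np.array([x,y,z],float),Ro.from_euler('z',yaw,degrees=True).as_matrix()@D
def getc():
    d=json.load(open('cmd.json')); return np.array(d[0]),np.array(d[1])
def setc(p,R): json.dump([np.array(p).tolist(),np.array(R).tolist()],open('cmd.json','w'))
if not os.path.exists('cmd.json'): setc([158.744,578.624,231.292],Ro.from_euler('xyz',[-180,0,164.656],degrees=True).as_matrix())
def call(wps,n=None,save=True):
    "wps: list of (pose, rows, fingers); a call of 8 rows, linear between waypoints"
    p0,R0=getc(); rows=[]; pa,Ra=p0,R0
    for (p,R),k,f in wps:
        w=Ro.from_matrix(Ra.T@R).as_rotvec()
        for i in range(1,k+1):
            s=i/k; q=pa+s*(p-pa); Q=Ra@Ro.from_rotvec(w*s).as_matrix()
            dp=np.round(R0.T@(q-p0)/200,3)+0.; an=np.round(Ro.from_matrix(R0.T@Q).as_rotvec(degrees=True)/180,3)+0.
            assert abs(dp).max()<=1,dp
            rows.append({"dp":dp.tolist(),"angular":an.tolist(),"fingers":f})
        pa,Ra=p,R
    assert len(rows)==8,len(rows)
    print("\n".join(json.dumps(r) for r in rows)); print()
    if save: setc(p0+R0@dp*200, R0@Ro.from_rotvec(an*180,degrees=True).as_matrix())
def lerp(A,B,s): return A[0]+s*(B[0]-A[0]), A[1]@Ro.from_rotvec(Ro.from_matrix(A[1].T@B[1]).as_rotvec()*s).as_matrix()
def err():
    s=sense();p,R=getc();Rs=Ro.from_euler('xyz',s["tcp_rot"],degrees=True).as_matrix()
    print("t",round(s["time"],2),"tcp",s["tool_pos"].round(1),"err",(s["tool_pos"]-p).round(1),Ro.from_matrix(R.T@Rs).as_rotvec(degrees=True).round(1),"face",(BF.T@(s["tool_pos"]-BP)).round(1),"F",s["ft_force"].round(1),"gap",round(s["finger_gap"],1),round(s["grip_force"],1),"q",s["joint_pos"].round(0))
E
python3 - <<'E'
from h import *
H=face(-7.5,-.7,107); A=getc(); print(H[0])
# 1 s each, last part tilts
M=down(420,60,231,-9.6)
for s in(.33,.67): call([(lerp(A,M,s),8,0)])
call([(M,6,0),(M,2,0)]); call([(H,7,0),(H,1,0)])
E
```

```text
[481.60328016 -26.16198859 152.14584834]
{"dp": [-0.08, -0.089, 0.0], "angular": [0.0, 0.0, -0.001], "fingers": 0}
{"dp": [-0.161, -0.178, 0.0], "angular": [0.0, 0.0, -0.003], "fingers": 0}
{"dp": [-0.241, -0.267, 0.0], "angular": [0.0, 0.0, -0.004], "fingers": 0}
{"dp": [-0.321, -0.356, 0.0], "angular": [0.0, 0.0, -0.005], "fingers": 0}
{"dp": [-0.401, -0.444, 0.0], "angular": [0.0, 0.0, -0.007], "fingers": 0}
{"dp": [-0.482, -0.533, 0.0], "angular": [0.0, 0.0, -0.008], "fingers": 0}
{"dp": [-0.562, -0.622, 0.0], "angular": [0.0, 0.0, -0.009], "fingers": 0}
{"dp": [-0.642, -0.711, 0.0], "angular": [0.0, 0.0, -0.011], "fingers": 0}

{"dp": [-0.08, -0.094, 0.0], "angular": [0.0, 0.0, -0.001], "fingers": 0}
{"dp": [-0.159, -0.189, 0.0], "angular": [0.0, 0.0, -0.003], "fingers": 0}
{"dp": [-0.239, -0.283, 0.0], "angular": [0.0, 0.0, -0.004], "fingers": 0}
{"dp": [-0.318, -0.378, 0.0], "angular": [0.0, 0.0, -0.005], "fingers": 0}
{"dp": [-0.398, -0.472, 0.001], "angular": [0.0, 0.0, -0.006], "fingers": 0}
{"dp": [-0.477, -0.566, 0.001], "angular": [0.0, 0.0, -0.008], "fingers": 0}
{"dp":
[... 661 characters left out ...]
ingers": 0}
{"dp": [-0.594, -0.752, 0.0], "angular": [0.0, 0.0, -0.011], "fingers": 0}

{"dp": [-0.054, -0.053, 0.056], "angular": [0.0, -0.032, 0.0], "fingers": 0}
{"dp": [-0.107, -0.107, 0.113], "angular": [0.0, -0.063, 0.0], "fingers": 0}
{"dp": [-0.161, -0.16, 0.169], "angular": [0.0, -0.095, 0.0], "fingers": 0}
{"dp": [-0.214, -0.214, 0.226], "angular": [0.0, -0.127, 0.0], "fingers": 0}
{"dp": [-0.268, -0.267, 0.282], "angular": [0.0, -0.159, 0.0], "fingers": 0}
{"dp": [-0.322, -0.32, 0.338], "angular": [0.0, -0.19, 0.0], "fingers": 0}
{"dp": [-0.375, -0.374, 0.395], "angular": [0.0, -0.222, 0.0], "fingers": 0}
{"dp": [-0.375, -0.374, 0.395], "angular": [0.0, -0.222, 0.0], "fingers": 0}
```

>>> step_arm:
  targets:
    - {"dp": [-0.16, -0.178, 0], "angular": [0, 0, -0.003], "fingers": 0}
    - {"dp": [-0.241, -0.267, 0], "angular": [0, 0, -0.004], "fingers": 0}
    - {"dp": [-0.321, -0.356, 0], "angular": [0, 0, -0.005], "fingers": 0}
    - {"dp": [-0.401, -0.444, 0], "angular": [0, 0, -0.007], "fingers": 0}
    - {"dp": [-0.482, -0.533, 0], "angular": [0, 0, -0.008], "fingers": 0}
    - {"dp": [-0.562, -0.622, 0], "angular": [0, 0, -0.009], "fingers": 0}
    - {"dp": [-0.642, -0.711, 0], "angular": [0, 0, -0.011], "fingers": 0}
    - {"dp": [-0.642, -0.711, 0], "angular": [0, 0, -0.011], "fingers": 0}

```text
time: 2.7
tool_pos: [245.6, 406.7, 231.5]
tcp_rot: [180.0, 0.0, 166.5]
ft_force: [-0.4, 0.5, -0.7]
finger_gap: 85.4
grip_force: 0.0
```

>>> step_arm:
  targets:
    - {"dp": [-0.08, -0.094, 0], "angular": [0, 0, -0.001], "fingers": 0}
    - {"dp": [-0.159, -0.189, 0], "angular": [0, 0, -0.003], "fingers": 0}
    - {"dp": [-0.239, -0.283, 0], "angular": [0, 0, -0.004], "fingers": 0}
    - {"dp": [-0.318, -0.378, 0], "angular": [0, 0, -0.005], "fingers": 0}
    - {"dp": [-0.398, -0.472, 0.001], "angular": [0, 0, -0.006], "fingers": 0}
    - {"dp": [-0.477, -0.566, 0.001], "angular": [0, 0, -0.008], "fingers": 0}
    - {"dp": [-0.557, -0.661, 0.001], "angular": [0, 0, -0.009], "fingers": 0}
    - {"dp": [-0.636, -0.755, 0.001], "angular": [0, 0, -0.01], "fingers": 0}

```text
time: 3.7
tool_pos: [334.1, 231.2, 231.3]
tcp_rot: [180.0, 0.0, 168.5]
ft_force: [0.2, -0.6, -0.2]
finger_gap: 85.1
grip_force: 0.0
```

>>> step_arm:
  targets:
    - {"dp": [-0.099, -0.125, 0], "angular": [0, 0, -0.002], "fingers": 0}
    - {"dp": [-0.198, -0.251, 0], "angular": [0, 0, -0.004], "fingers": 0}
    - {"dp": [-0.297, -0.376, 0], "angular": [0, 0, -0.005], "fingers": 0}
    - {"dp": [-0.396, -0.501, 0], "angular": [0, 0, -0.007], "fingers": 0}
    - {"dp": [-0.495, -0.627, 0], "angular": [0, 0, -0.009], "fingers": 0}
    - {"dp": [-0.594, -0.752, 0], "angular": [0, 0, -0.011], "fingers": 0}
    - {"dp": [-0.594, -0.752, 0], "angular": [0, 0, -0.011], "fingers": 0}
    - {"dp": [-0.594, -0.752, 0], "angular": [0, 0, -0.011], "fingers": 0}

```text
time: 4.7
tool_pos: [420.0, 60.7, 231.1]
tcp_rot: [180.0, -0.0, 170.4]
ft_force: [-0.5, 0.1, 0.1]
finger_gap: 85.1
grip_force: 0.0
```

>>> step_arm:
  targets:
    - {"dp": [-0.054, -0.053, 0.056], "angular": [0, -0.032, 0], "fingers": 0}
    - {"dp": [-0.107, -0.107, 0.113], "angular": [0, -0.063, 0], "fingers": 0}
    - {"dp": [-0.161, -0.16, 0.169], "angular": [0, -0.095, 0], "fingers": 0}
    - {"dp": [-0.214, -0.214, 0.226], "angular": [0, -0.127, 0], "fingers": 0}
    - {"dp": [-0.268, -0.267, 0.282], "angular": [0, -0.159, 0], "fingers": 0}
    - {"dp": [-0.322, -0.32, 0.338], "angular": [0, -0.19, 0], "fingers": 0}
    - {"dp": [-0.375, -0.374, 0.395], "angular": [0, -0.222, 0], "fingers": 0}
    - {"dp": [-0.375, -0.374, 0.395], "angular": [0, -0.222, 0], "fingers": 0}

```text
time: 5.7
tool_pos: [491.9, -25.0, 184.1]
tcp_rot: [-179.9, 38.5, 170.4]
ft_force: [-1.1, 0.2, -0.4]
finger_gap: 85.7
grip_force: 0.0
```

Run:
```python
from h import *
err()
cv2.imwrite('pics/s1.png',cv2.resize(snapshot("side")[120:300,200:440],None,fx=3,fy=3))
L=face(-7.5,-.7,27); call([(L,7,0),(L,1,0.6)]); call([(L,8,1)])
U=face(-7.5,-.7,67); call([(U,6,1),(U,2,1)])
```

```text
t 5.7 tcp [491.9 -25.  184.1] err [10.4  1.2 32. ] [0.1 1.5 0. ] face [ 20.6   2.2 125.1] F [-1.1  0.2 -0.4] gap 85.7 0.0 q [ -8. -51. 143.  -1.  50. -88.]
{"dp": [0.0, 0.0, 0.057], "angular": [0.0, 0.0, 0.0], "fingers": 0}
{"dp": [0.0, 0.0, 0.114], "angular": [0.0, 0.0, 0.0], "fingers": 0}
{"dp": [0.0, 0.0, 0.171], "angular": [0.0, 0.0, 0.0], "fingers": 0}
{"dp": [0.0, 0.0, 0.229], "angular": [0.0, 0.0, 0.0], "fingers": 0}
{"dp": [0.0, 0.0, 0.286], "angular": [0.0, 0.0, 0.0], "fingers": 0}
{"dp": [-0.001, 0.0, 0.343], "angular": [0.0, 0.0, 0.0], "fingers": 0}
{"dp": [-0.001, 0.0, 0.4], "angular": [0.0, 0.0, 0.0], "fingers": 0}
{"dp": [-0.001, 0.0, 0.4], "angular": [0.0, 0.0, 0.0], "fingers": 0.6}

{"dp": [0.0, 0.0, 0.0], "angular": [0.0, 0.0, 0.0], "fingers": 1}
{"dp": [0.0, 0.0, 0.0], "angular": [0.0, 0.0, 0.0], "fingers": 1}
{"dp": [0.0, 0.0, 0.0], "angular": [0.0, 0.0, 0.0], "fingers": 1}
{"dp": [0.0, 0.0, 0.0], "angular": [0.0, 0.0, 0.0], "fingers": 1}
{"dp": [0.0, 0.0, 0.0], "angular": [0.0, 0.0, 0.0], "fingers": 1}
{"dp": [0.0, 0.0, 0.0], "angular": [0.0, 0.0, 0.0], "fingers": 1}
{"dp": [0.0, 0.0, 0.0], "angular": [0.0, 0.0, 0.0], "fingers": 1}
{"dp": [0.0, 0.0, 0.0], "angular": [0.0, 0.0, 0.0], "fingers": 1}

{"dp": [0.0, 0.0, -0.033], "angular": [0.0, 0.0, 0.0], "fingers": 1}
{"dp": [0.0, 0.0, -0.067], "angular": [0.0, 0.0, 0.0], "fingers": 1}
{"dp": [0.0, 0.0, -0.1], "angular": [0.0, 0.0, 0.0], "fingers": 1}
{"dp": [0.0, 0.0, -0.133], "angular": [0.0, 0.0, 0.0], "fingers": 1}
{"dp": [0.0, 0.0, -0.167], "angular": [0.0, 0.0, 0.0], "fingers": 1}
{"dp": [0.0, 0.0, -0.2], "angular": [0.0, 0.0, 0.0], "fingers": 1}
{"dp": [0.0, 0.0, -0.2], "angular": [0.0, 0.0, 0.0], "fingers": 1}
{"dp": [0.0, 0.0, -0.2], "angular": [0.0, 0.0, 0.0], "fingers": 1}
```

View pics/s1.png

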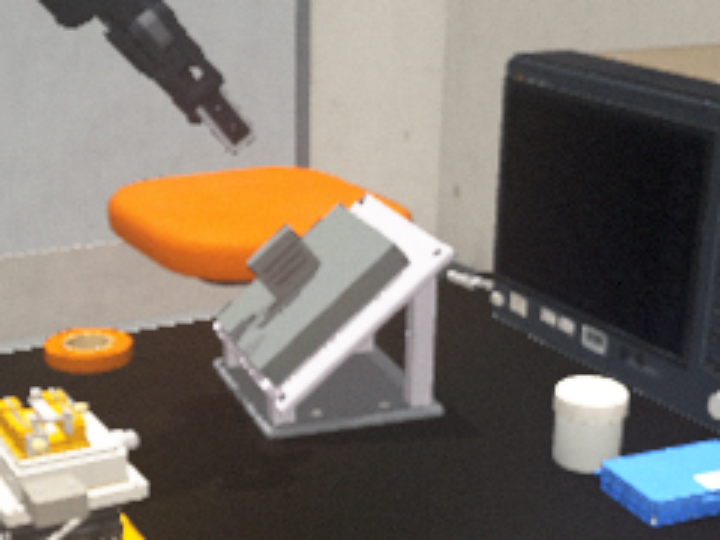

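The tool stopped at the joint 2/3 limits with a full 40° tilt: cover fin tip at about (290,235) in the crop, gripper above it at (235,145). I'll use a 15° lean toward vertical instead.

```bash
cat >> h.py <<'E'
LEAN=15
def gface(x,y,zg,lean=LEAN):
    p,R=face(x,y,zg,lean); return p+R@[0,0,19.],R
def gbench(x,y,zg,yaw,lean=LEAN):
    R=Ro.from_euler('z',yaw,degrees=True).as_matrix()@Ro.from_euler('y',lean,degrees=True).as_matrix()@D
    return np.array([x,y,zg])+R@[0,0,19.],R
def resync():
    s=sense(); setc(s["tool_pos"],Ro.from_euler('xyz',s["tcp_rot"],degrees=True).as_matrix())
E
python3 - <<'E'
from h import *
resync()
H=gface(-7.5,-.7,105); L=gface(-7.5,-.7,43)
call([(H,3,0),(L,5,0)])
call([(L,1,0),(L,1,0.5),(L,6,1)])
E
```

```text
{"dp": [0.051, -0.005, 0.065], "angular": [0.0, 0.025, 0.0], "fingers": 0}
{"dp": [0.103, -0.01, 0.13], "angular": [0.0, 0.049, 0.0], "fingers": 0}
{"dp": [0.154, -0.015, 0.195], "angular": [0.0, 0.074, 0.0], "fingers": 0}
{"dp": [0.152, -0.015, 0.257], "angular": [0.0, 0.074, 0.0], "fingers": 0}
{"dp": [0.15, -0.015, 0.319], "angular": [0.0, 0.074, 0.0], "fingers": 0}
{"dp": [0.149, -0.015, 0.381], "angular": [0.0, 0.074, 0.0], "fingers": 0}
{"dp": [0.147, -0.015, 0.443], "angular": [0.0, 0.074, 0.0], "fingers": 0}
{"dp": [0.145, -0.015, 0.505], "angular": [0.0, 0.074, 0.0], "fingers": 0}

{"dp": [0.0, 0.0, 0.0], "angular": [0.0, 0.0, 0.0], "fingers": 0}
{"dp": [0.0, 0.0, 0.0], "angular": [0.0, 0.0, 0.0], "fingers": 0.5}
{"dp": [0.0, 0.0, 0.0], "angular": [0.0, 0.0, 0.0], "fingers": 1}
{"dp": [0.0, 0.0, 0.0], "angular": [0.0, 0.0, 0.0], "fingers": 1}
{"dp": [0.0, 0.0, 0.0], "angular": [0.0, 0.0, 0.0], "fingers": 1}
{"dp": [0.0, 0.0, 0.0], "angular": [0.0, 0.0, 0.0], "fingers": 1}
{"dp": [0.0, 0.0, 0.0], "angular": [0.0, 0.0, 0.0], "fingers": 1}
{"dp": [0.0, 0.0, 0.0], "angular": [0.0, 0.0, 0.0], "fingers": 1}
```

>>> step_arm:
  targets:
    - {"dp": [0.051, -0.005, 0.065], "angular": [0, 0.025, 0], "fingers": 0}
    - {"dp": [0.103, -0.01, 0.13], "angular": [0, 0.049, 0], "fingers": 0}
    - {"dp": [0.154, -0.015, 0.195], "angular": [0, 0.074, 0], "fingers": 0}
    - {"dp": [0.154, -0.015, 0.195], "angular": [0, 0.074, 0], "fingers": 0}
    - {"dp": [0.154, -0.015, 0.195], "angular": [0, 0.074, 0], "fingers": 0}
    - {"dp": [0.154, -0.015, 0.195], "angular": [0, 0.074, 0], "fingers": 0}
    - {"dp": [0.154, -0.015, 0.195], "angular": [0, 0.074, 0], "fingers": 0}
    - {"dp": [0.154, -0.015, 0.195], "angular": [0, 0.074, 0], "fingers": 0}

```text
time: 6.75
tool_pos: [491.4, -28.7, 134.4]
tcp_rot: [-179.9, 25.2, 170.4]
ft_force: [-0.1, 0.2, 0.7]
finger_gap: 85.3
grip_force: 0.0
```

Run:
```python
from h import *
H=gface(-7.5,-.7,105);setc(*H);err()
resync()
L=gface(-7.5,-.7,43)
call([(L,6,0),(L,1,.3),(L,1,0.6)])
```

```text
t 6.75 tcp [491.4 -28.7 134.4] err [ 0.6 -1.   1. ] [ 0.1 -0.2  0. ] face [-11.2  -1.6  86.9] F [-0.1  0.2  0.7] gap 85.3 0.0 q [ -9. -32. 133.  -0.  54. -89.]
{"dp": [-0.012, 0.001, 0.05], "angular": [0.0, 0.0, 0.0], "fingers": 0}
{"dp": [-0.025, 0.002, 0.101], "angular": [0.0, 0.0, 0.0], "fingers": 0}
{"dp": [-0.037, 0.003, 0.151], "angular": [0.0, 0.0, 0.0], "fingers": 0}
{"dp": [-0.049, 0.003, 0.202], "angular": [0.0, 0.001, 0.0], "fingers": 0}
{"dp": [-0.061, 0.004, 0.252], "angular": [-0.001, 0.001, 0.0], "fingers": 0}
{"dp": [-0.074, 0.005, 0.302], "angular": [-0.001, 0.001, 0.0], "fingers": 0}
{"dp": [-0.074, 0.005, 0.302], "angular": [-0.001, 0.001, 0.0], "fingers": 0.3}
{"dp": [-0.074, 0.005, 0.302], "angular": [-0.001, 0.001, 0.0], "fingers": 0.6}
```

>>> step_arm:
  targets:
    - {"dp": [-0.012, 0.001, 0.05], "angular": [0, 0, 0], "fingers": 0}
    - {"dp": [-0.025, 0.002, 0.101], "angular": [0, 0, 0], "fingers": 0}
    - {"dp": [-0.037, 0.003, 0.151], "angular": [0, 0, 0], "fingers": 0}
    - {"dp": [-0.049, 0.003, 0.202], "angular": [0, 0.001, 0], "fingers": 0}
    - {"dp": [-0.061, 0.004, 0.252], "angular": [-0.001, 0.001, 0], "fingers": 0}
    - {"dp": [-0.074, 0.005, 0.302], "angular": [-0.001, 0.001, 0], "fingers": 0}
    - {"dp": [-0.074, 0.005, 0.302], "angular": [-0.001, 0.001, 0], "fingers": 0.3}
    - {"dp": [-0.074, 0.005, 0.302], "angular": [-0.001, 0.001, 0], "fingers": 0.6}

```text
time: 7.75
tool_pos: [529.9, -34.4, 85.4]
tcp_rot: [179.9, 24.9, 170.4]
ft_force: [0.3, 0.2, -0.2]
finger_gap: 51.0
grip_force: 0.0
```

>>> step_arm:
  targets:
    - {"fingers": 0.8}
    - {"fingers": 1}
    - {"fingers": 1}
    - {"fingers": 1}
    - {"fingers": 1}
    - {"fingers": 1}
    - {"fingers": 1}
    - {"fingers": 1}
  newtons: 60

```text
validation failed for argument at $.ta...
```

Run:
```python
from h import *
err()
U=gface(-7.5,-.7,93)
call([(U,7,1),(U,1,1)])
T=gbench(478,-212,130,-6)   # above the spot
A=getc(); print(A[0],T[0])
call([(T,8,1)])
```

```text
t 7.75 tcp [529.9 -34.4  85.4] err [-0.2  0.  -0.6] [-0.   0.1 -0. ] face [-12.8  -0.7  24.4] F [ 0.3  0.2 -0.2] gap 51.0 0.0 q [ -9. -19. 130.  -0.  45. -89.]
{"dp": [0.009, 0.0, -0.034], "angular": [0.0, 0.0, 0.0], "fingers": 1}
{"dp": [0.019, 0.0, -0.069], "angular": [0.0, 0.0, 0.0], "fingers": 1}
{"dp": [0.028, 0.0, -0.103], "angular": [0.0, 0.0, 0.0], "fingers": 1}
{"dp": [0.037, 0.0, -0.138], "angular": [0.0, 0.0, 0.0], "fingers": 1}
{"dp": [0.046, 0.0, -0.172], "angular": [0.0, 0.0, 0.0], "fingers": 1}
{"dp": [0.056, 0.0, -0.207], "angular": [0.0, 0.0, 0.0], "fingers": 1}
{"dp": [0.065, 0.0, -0.241], "angular": [0.0, 0.0, 0.0], "fingers": 1}
{"dp": [0.065, 0.0, -0.241], "angular": [0.0, 0.0, 0.0], "fingers": 1}

[498.3865745  -29.08184793 124.20005633] [ 473.10937706 -211.48597482  111.6474093 ]
{"dp": [0.0, -0.115, 0.008], "angular": [0.0, 0.028, -0.003], "fingers": 1}
{"dp": [0.0, -0.23, 0.017], "angular": [0.0, 0.056, -0.005], "fingers": 1}
{"dp": [0.0, -0.345, 0.025], "angular": [-0.001, 0.083, -0.008], "fingers": 1}
{"dp": [0.001, -0.46, 0.034], "angular": [-0.001, 0.111, -0.01], "fingers": 1}
{"dp": [0.001, -0.575, 0.042], "angular": [-0.001, 0.139, -0.013], "fingers": 1}
{"dp": [0.001, -0.69, 0.051], "angular": [-0.001, 0.167, -0.015], "fingers": 1}
{"dp": [0.001, -0.805, 0.059], "angular": [-0.001, 0.194, -0.018], "fingers": 1}
{"dp": [0.001, -0.92, 0.067], "angular": [-0.001, 0.222, -0.02], "fingers": 1}
```

>>> step_arm:
  targets:
    - {"dp": [0, 0, 0], "angular": [0, 0, 0], "fingers": 0.8}
    - {"dp": [0, 0, 0], "angular": [0, 0, 0], "fingers": 1}
    - {"dp": [0, 0, 0], "angular": [0, 0, 0], "fingers": 1}
    - {"dp": [0, 0, 0], "angular": [0, 0, 0], "fingers": 1}
    - {"dp": [0, 0, 0], "angular": [0, 0, 0], "fingers": 1}
    - {"dp": [0, 0, 0], "angular": [0, 0, 0], "fingers": 1}
    - {"dp": [0, 0, 0], "angular": [0, 0, 0], "fingers": 1}
    - {"dp": [0, 0, 0], "angular": [0, 0, 0], "fingers": 1}
  newtons: 60

```text
time: 8.75
tool_pos: [530.1, -34.3, 86.0]
tcp_rot: [179.9, 25.0, 170.4]
ft_force: [-6.2, 1.6, 6.8]
finger_gap: 9.4
grip_force: 59.1
```

>>> step_arm:
  targets:
    - {"dp": [0.009, 0, -0.034], "angular": [0, 0, 0], "fingers": 1}
    - {"dp": [0.019, 0, -0.069], "angular": [0, 0, 0], "fingers": 1}
    - {"dp": [0.028, 0, -0.103], "angular": [0, 0, 0], "fingers": 1}
    - {"dp": [0.037, 0, -0.138], "angular": [0, 0, 0], "fingers": 1}
    - {"dp": [0.046, 0, -0.172], "angular": [0, 0, 0], "fingers": 1}
    - {"dp": [0.056, 0, -0.207], "angular": [0, 0, 0], "fingers": 1}
    - {"dp": [0.065, 0, -0.241], "angular": [0, 0, 0], "fingers": 1}
    - {"dp": [0.065, 0, -0.241], "angular": [0, 0, 0], "fingers": 1}

```text
time: 9.75
tool_pos: [498.5, -29.1, 124.5]
tcp_rot: [179.9, 25.0, 170.4]
ft_force: [0.6, -0.5, -0.8]
finger_gap: 8.9
grip_force: 58.4
```

Run:
```python
from h import *
setc(*gface(-7.5,-.7,93));err()
s=snapshot("side")[150:330,220:460];cv2.imwrite('pics/s2.png',cv2.resize(s,None,fx=3,fy=3))
A=getc(); M=(np.array([480,-212,130.]),A[1]); T=gbench(478,-212,100,-6); P=gbench(478,-212,45,-6)
call([(M,7,1),(M,1,1)]); call([(T,8,1)]); call([(P,6,1),(P,2,1)])
```

```text
t 9.75 tcp [498.5 -29.1 124.5] err [ 0.1 -0.1  0.3] [-0.1 -0.   0. ] face [-12.1  -0.8  74.8] F [ 0.6 -0.5 -0.8] gap 8.9 58.4 q [ -9. -30. 133.  -0.  52. -89.]
{"dp": [-0.01, -0.131, 0.0], "angular": [0.0, 0.0, 0.0], "fingers": 1}
{"dp": [-0.02, -0.262, 0.0], "angular": [0.0, 0.0, 0.0], "fingers": 1}
{"dp": [-0.029, -0.393, 0.0], "angular": [0.0, 0.0, 0.0], "fingers": 1}
{"dp": [-0.039, -0.524, 0.0], "angular": [0.0, 0.0, 0.0], "fingers": 1}
{"dp": [-0.049, -0.655, 0.0], "angular": [0.0, 0.0, 0.0], "fingers": 1}
{"dp": [-0.059, -0.786, 0.0], "angular": [0.0, 0.0, 0.0], "fingers": 1}
{"dp": [-0.068, -0.918, 0.0], "angular": [0.0, 0.0, 0.0], "fingers": 1}
{"dp": [-0.068, -0.918, 0.0], "angular": [0.0, 0.0, 0.0], "fingers": 1}

{"dp": [0.017, 0.0, 0.026], "angular": [0.0, 0.028, -0.003], "fingers": 1}
{"dp": [0.033, -0.001, 0.051], "angular": [0.0, 0.056, -0.005], "fingers": 1}
{"dp": [0.05, -0.001, 0.077], "angular": [-0.001, 0.083, -0.008], "fingers": 1}
{"dp": [0.066, -0.001, 0.102], "angular": [-0.001, 0.111, -0.01], "fingers": 1}
{"dp": [0.083, -0.002, 0.128], "angular": [-0.001, 0.139, -0.013], "fingers": 1}
{"dp": [0.1, -0.002, 0.153], "angular": [-0.001, 0.167, -0.015], "fingers": 1}
{"dp": [0.116, -0.002, 0.179], "angular": [-0.002, 0.194, -0.018], "fingers": 1}
{"dp": [0.133, -0.003, 0.204], "angular": [-0.002, 0.222, -0.02], "fingers": 1}

{"dp": [-0.012, 0.0, 0.044], "angular": [0.0, 0.0, 0.0], "fingers": 1}
{"dp": [-0.024, 0.0, 0.089], "angular": [0.0, 0.0, 0.0], "fingers": 1}
{"dp": [-0.036, 0.0, 0.133], "angular": [0.0, 0.0, 0.0], "fingers": 1}
{"dp": [-0.048, 0.0, 0.177], "angular": [0.0, 0.0, 0.0], "fingers": 1}
{"dp": [-0.059, 0.0, 0.222], "angular": [0.0, 0.0, 0.0], "fingers": 1}
{"dp": [-0.071, 0.0, 0.266], "angular": [0.0, 0.0, 0.0], "fingers": 1}
{"dp": [-0.071, 0.0, 0.266], "angular": [0.0, 0.0, 0.0], "fingers": 1}
{"dp": [-0.071, 0.0, 0.266], "angular": [0.0, 0.0, 0.0], "fingers": 1}
```

View pics/s2.png

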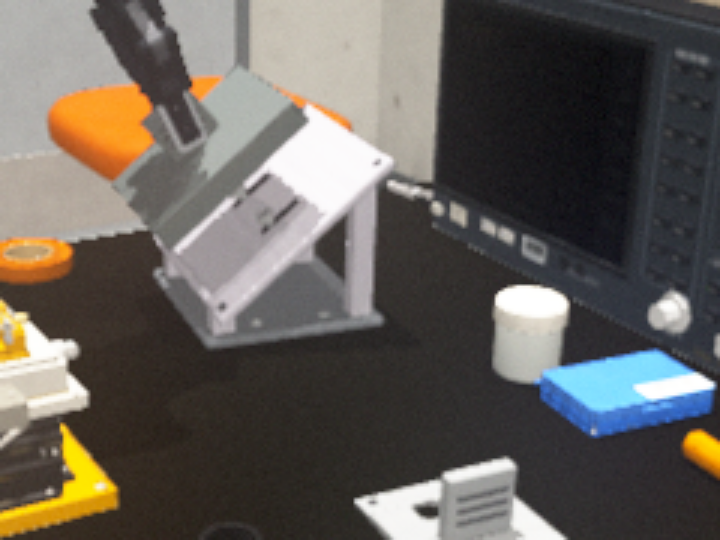

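The cover (200,150) is held clear and parallel to the face, and a screw now shows at about (260,212).

>>> step_arm:
  targets:
    - {"dp": [-0.01, -0.131, 0], "angular": [0, 0, 0], "fingers": 1}
    - {"dp": [-0.02, -0.262, 0], "angular": [0, 0, 0], "fingers": 1}
    - {"dp": [-0.029, -0.393, 0], "angular": [0, 0, 0], "fingers": 1}
    - {"dp": [-0.039, -0.524, 0], "angular": [0, 0, 0], "fingers": 1}
    - {"dp": [-0.049, -0.655, 0], "angular": [0, 0, 0], "fingers": 1}
    - {"dp": [-0.059, -0.786, 0], "angular": [0, 0, 0], "fingers": 1}
    - {"dp": [-0.068, -0.918, 0], "angular": [0, 0, 0], "fingers": 1}
    - {"dp": [-0.068, -0.918, 0], "angular": [0, 0, 0], "fingers": 1}

```text
time: 10.8
tool_pos: [479.6, -213.8, 129.1]
tcp_rot: [179.9, 24.9, 170.2]
ft_force: [-0.2, -1.1, -1.5]
finger_gap: 9.4
grip_force: 58.9
```

>>> step_arm:
  targets:
    - {"dp": [0.017, 0, 0.026], "angular": [0, 0.028, -0.003], "fingers": 1}
    - {"dp": [0.033, -0.001, 0.051], "angular": [0, 0.056, -0.005], "fingers": 1}
    - {"dp": [0.05, -0.001, 0.077], "angular": [-0.001, 0.083, -0.008], "fingers": 1}
    - {"dp": [0.066, -0.001, 0.102], "angular": [-0.001, 0.111, -0.01], "fingers": 1}
    - {"dp": [0.083, -0.002, 0.128], "angular": [-0.001, 0.139, -0.013], "fingers": 1}
    - {"dp": [0.1, -0.002, 0.153], "angular": [-0.001, 0.167, -0.015], "fingers": 1}
    - {"dp": [0.116, -0.002, 0.179], "angular": [-0.002, 0.194, -0.018], "fingers": 1}
    - {"dp": [0.133, -0.003, 0.204], "angular": [-0.002, 0.222, -0.02], "fingers": 1}

```text
time: 11.8
tool_pos: [473.3, -210.9, 80.7]
tcp_rot: [179.9, -15.2, 174.0]
ft_force: [-0.3, 0.5, -1.4]
finger_gap: 9.4
grip_force: 58.8
```

>>> step_arm:
  targets:
    - {"dp": [-0.012, 0, 0.044], "angular": [0, 0, 0], "fingers": 1}
    - {"dp": [-0.024, 0, 0.089], "angular": [0, 0, 0], "fingers": 1}
    - {"dp": [-0.036, 0, 0.133], "angular": [0, 0, 0], "fingers": 1}
    - {"dp": [-0.048, 0, 0.177], "angular": [0, 0, 0], "fingers": 1}
    - {"dp": [-0.059, 0, 0.222], "angular": [0, 0, 0], "fingers": 1}
    - {"dp": [-0.071, 0, 0.266], "angular": [0, 0, 0], "fingers": 1}
    - {"dp": [-0.071, 0, 0.266], "angular": [0, 0, 0], "fingers": 1}
    - {"dp": [-0.071, 0, 0.266], "angular": [0, 0, 0], "fingers": 1}

```text
time: 12.8
tool_pos: [473.0, -211.5, 26.1]
tcp_rot: [179.9, -15.0, 174.0]
ft_force: [0.9, -0.9, -1.7]
finger_gap: 9.0
grip_force: 58.9
```

Run:
```python
from h import *
err()
P=gbench(478,-212,43,-6);P2=gbench(478,-212,42,-6); U=gbench(478,-212,110,-6)
s=snapshot("side")[180:360,220:460];cv2.imwrite('pics/s3.png',cv2.resize(s,None,fx=3,fy=3))
call([(P,2,1),(P2,1,1),(P2,5,0.45)])
call([(U,6,.45),(U,2,.45)])
# plate hover then grasp
H=gbench(492.8,-365.8,110,-5.6); G=gbench(492.8,-365.8,32,-5.6)
call([(H,5,.2),(H,3,.2)]); call([(G,6,.2),(G,2,.6)])
```

```text
t 12.8 tcp [ 473.  -211.5   26.1] err [ 0.  -0.  -0.6] [-0.1  0.1 -0. ] face [ -71.3 -184.9   -4. ] F [ 0.9 -0.9 -1.7] gap 9.0 58.9 q [ -26.   20.   94.   -5.   80. -109.]
{"dp": [-0.001, 0.0, 0.005], "angular": [0.0, 0.0, 0.0], "fingers": 1}
{"dp": [-0.003, 0.0, 0.01], "angular": [0.0, 0.0, 0.0], "fingers": 1}
{"dp": [-0.004, 0.0, 0.014], "angular": [0.0, 0.0, 0.0], "fingers": 1}
{"dp": [-0.004, 0.0, 0.014], "angular": [0.0, 0.0, 0.0], "fingers": 0.45}
{"dp": [-0.004, 0.0, 0.014], "angular": [0.0, 0.0, 0.0], "fingers": 0.45}
{"dp": [-0.004, 0.0, 0.014], "angular": [0.0, 0.0, 0.0], "fingers": 0.45}
{"dp": [-0.004, 0.0, 0.014], "angular": [0.0, 0.0, 0.0], "fingers": 0.45}
{"dp": [-0.004, 0.0, 0.014], "angular": [0.0, 0.0, 0.0], "fingers": 0.45}

{"dp": [0.015, 0.0, -0.055], "angular": [0.0, 0.0, 0.0], "fingers": 0.45}
{"dp": [0.029, 0.0, -0.109], "angular": [0.0, 0.0, 0.0], "fingers": 0.45}
{"dp": [0.044, 0.0, -0.164], "angular": [0.0, 0.0, 0.0], "fingers": 0.45}
{"dp": [0.058, 0.0, -0.219], "angular": [0.0, 0.0, 0.0], "fingers": 0.45}
{"dp": [0.073, 0.0, -0.273], "angular": [0.0, 0.0
[... 762 characters left out ...]
ar": [0.001, 0.0, -0.002], "fingers": 0.2}
{"dp": [-0.15, -0.757, -0.04], "angular": [0.001, 0.0, -0.002], "fingers": 0.2}

{"dp": [-0.017, 0.0, 0.063], "angular": [0.0, 0.0, 0.0], "fingers": 0.2}
{"dp": [-0.033, 0.0, 0.125], "angular": [0.0, 0.0, 0.0], "fingers": 0.2}
{"dp": [-0.05, 0.0, 0.188], "angular": [0.0, 0.0, 0.0], "fingers": 0.2}
{"dp": [-0.067, 0.0, 0.251], "angular": [0.0, 0.0, 0.0], "fingers": 0.2}
{"dp": [-0.084, 0.0, 0.314], "angular": [0.0, 0.0, 0.0], "fingers": 0.2}
{"dp": [-0.1, 0.0, 0.376], "angular": [0.0, 0.0, 0.0], "fingers": 0.2}
{"dp": [-0.1, 0.0, 0.376], "angular": [0.0, 0.0, 0.0], "fingers": 0.6}
{"dp": [-0.1, 0.0, 0.376], "angular": [0.0, 0.0, 0.0], "fingers": 0.6}
```

View pics/s3.png

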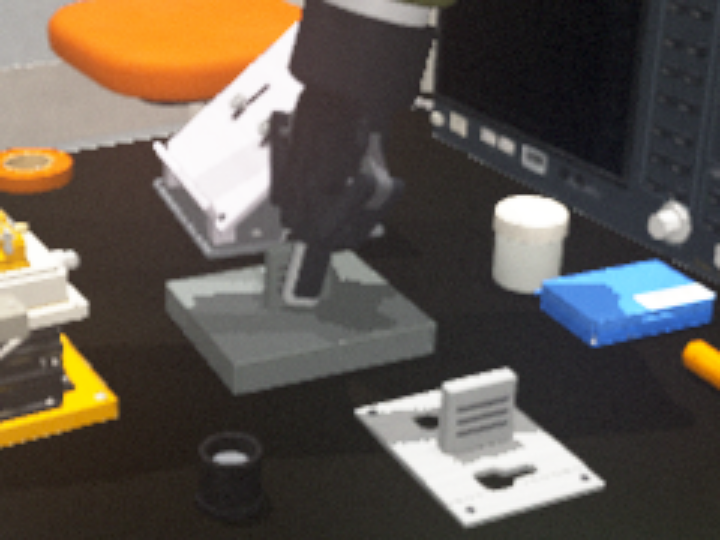

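The cover is level just above the bench at (300,310) in the crop, clear of the board, plate and loupe. Next I release it and go to the plate.

>>> step_arm:
  targets:
    - {"dp": [-0.001, 0, 0.005], "angular": [0, 0, 0], "fingers": 1}
    - {"dp": [-0.003, 0, 0.01], "angular": [0, 0, 0], "fingers": 1}
    - {"dp": [-0.004, 0, 0.014], "angular": [0, 0, 0], "fingers": 1}
    - {"dp": [-0.004, 0, 0.014], "angular": [0, 0, 0], "fingers": 0.45}
    - {"dp": [-0.004, 0, 0.014], "angular": [0, 0, 0], "fingers": 0.45}
    - {"dp": [-0.004, 0, 0.014], "angular": [0, 0, 0], "fingers": 0.45}
    - {"dp": [-0.004, 0, 0.014], "angular": [0, 0, 0], "fingers": 0.45}
    - {"dp": [-0.004, 0, 0.014], "angular": [0, 0, 0], "fingers": 0.45}

```text
time: 13.85
tool_pos: [472.9, -211.4, 23.0]
tcp_rot: [179.9, -15.0, 174.0]
ft_force: [0.1, -0.4, -0.2]
finger_gap: 46.9
grip_force: 0.0
```

>>> step_arm:
  targets:
    - {"dp": [0.015, 0, -0.055], "angular": [0, 0, 0], "fingers": 0.45}
    - {"dp": [0.029, 0, -0.109], "angular": [0, 0, 0], "fingers": 0.45}
    - {"dp": [0.044, 0, -0.164], "angular": [0, 0, 0], "fingers": 0.45}
    - {"dp": [0.058, 0, -0.219], "angular": [0, 0, 0], "fingers": 0.45}
    - {"dp": [0.073, 0, -0.273], "angular": [0, 0, 0], "fingers": 0.45}
    - {"dp": [0.088, 0, -0.328], "angular": [0, 0, 0], "fingers": 0.45}
    - {"dp": [0.088, 0, -0.328], "angular": [0, 0, 0], "fingers": 0.45}
    - {"dp": [0.088, 0, -0.328], "angular": [0, 0, 0], "fingers": 0.45}

```text
time: 14.85
tool_pos: [472.7, -211.5, 90.7]
tcp_rot: [179.9, -15.1, 174.0]
ft_force: [-0.6, 0.1, 0.4]
finger_gap: 47.0
grip_force: 0.0
```

>>> step_arm:
  targets:
    - {"dp": [-0.03, -0.151, -0.008], "angular": [0, 0, 0], "fingers": 0.2}
    - {"dp": [-0.06, -0.303, -0.016], "angular": [0, 0, -0.001], "fingers": 0.2}
    - {"dp": [-0.09, -0.454, -0.024], "angular": [0.001, 0, -0.001], "fingers": 0.2}
    - {"dp": [-0.12, -0.605, -0.032], "angular": [0.001, 0, -0.002], "fingers": 0.2}
    - {"dp": [-0.15, -0.757, -0.04], "angular": [0.001, 0, -0.002], "fingers": 0.2}
    - {"dp": [-0.15, -0.757, -0.04], "angular": [0.001, 0, -0.002], "fingers": 0.2}
    - {"dp": [-0.15, -0.757, -0.04], "angular": [0.001, 0, -0.002], "fingers": 0.2}
    - {"dp": [-0.15, -0.757, -0.04], "angular": [0.001, 0, -0.002], "fingers": 0.2}

```text
time: 15.85
tool_pos: [487.8, -364.3, 90.2]
tcp_rot: [179.9, -15.1, 174.4]
ft_force: [-0.7, 0.3, -0.4]
finger_gap: 68.1
grip_force: 0.0
```

>>> step_arm:
  targets:
    - {"dp": [-0.017, 0, 0.063], "angular": [0, 0, 0], "fingers": 0.2}
    - {"dp": [-0.033, 0, 0.125], "angular": [0, 0, 0], "fingers": 0.2}
    - {"dp": [-0.05, 0, 0.188], "angular": [0, 0, 0], "fingers": 0.2}
    - {"dp": [-0.067, 0, 0.251], "angular": [0, 0, 0], "fingers": 0.2}
    - {"dp": [-0.084, 0, 0.314], "angular": [0, 0, 0], "fingers": 0.2}
    - {"dp": [-0.1, 0, 0.376], "angular": [0, 0, 0], "fingers": 0.2}
    - {"dp": [-0.1, 0, 0.376], "angular": [0, 0, 0], "fingers": 0.6}
    - {"dp": [-0.1, 0, 0.376], "angular": [0, 0, 0], "fingers": 0.6}

```text
time: 16.85
tool_pos: [487.9, -365.5, 13.1]
tcp_rot: [180.0, -15.0, 174.4]
ft_force: [-0.0, 0.0, 0.6]
finger_gap: 34.3
grip_force: 0.0
```

>>> step_arm:
  targets:
    - {"dp": [0, 0, 0], "angular": [0, 0, 0], "fingers": 0.8}
    - {"dp": [0, 0, 0], "angular": [0, 0, 0], "fingers": 1}
    - {"dp": [0, 0, 0], "angular": [0, 0, 0], "fingers": 1}
    - {"dp": [0, 0, 0], "angular": [0, 0, 0], "fingers": 1}
    - {"dp": [0, 0, 0], "angular": [0, 0, 0], "fingers": 1}
    - {"dp": [0, 0, 0], "angular": [0, 0, 0], "fingers": 1}
    - {"dp": [0, 0, 0], "angular": [0, 0, 0], "fingers": 1}
    - {"dp": [0, 0, 0], "angular": [0, 0, 0], "fingers": 1}
  newtons: 70

```text
time: 17.85
tool_pos: [488.3, -365.7, 13.7]
tcp_rot: [-180.0, -15.0, 174.4]
ft_force: [1.5, 0.5, 5.6]
finger_gap: 8.5
grip_force: 70.5
```

Run:
```python
from h import *
err()
im=snapshot("top")
x=cv2.resize(im[180:275,228:328],None,fx=6,fy=6,interpolation=cv2.INTER_CUBIC);cv2.imwrite('pics/t2.png',x)
sc=lambda X:proj("top",BP+np.array([[X,30,10],[X,-30,10]])@BF.T)
for X in(-8,0,8): print(X,((sc(X)-[228,180])*6).round().tolist())
s=snapshot("side")[170:270,260:360];cv2.imwrite('pics/s4.png',cv2.resize(s,None,fx=6,fy=6,interpolation=cv2.INTER_CUBIC))
for X in(-8,0,8): print(X,((proj("side",BP+np.array([[X,30,10],[X,-30,10]])@BF.T)-[260,170])*6).round().tolist())
print([(q["at"],q["conf"]) for c in("top","side") for q in pinpoint(c,"screw_middle")], proj("top",BP),proj("side",BP))
```

```text
t 17.85 tcp [ 488.3 -365.7   13.7] err [ 0.5 -0.3 -0. ] [-0. -0. -0.] face [ -48.  -334.4  -39.7] F [1.5 0.5 5.6] gap 8.5 70.5 q [ -37.   33.   79.   -8.   81. -119.]
-8 [[182.0, 300.0], [339.0, 326.0]]
0 [[183.0, 282.0], [340.0, 308.0]]
8 [[185.0, 264.0], [342.0, 290.0]]
-8 [[233.0, 256.0], [290.0, 307.0]]
0 [[249.0, 241.0], [307.0, 291.0]]
8 [[265.0, 225.0], [324.0, 275.0]]
[([271.0, 227.3], 0.6), ([311.9, 218.9], 0.86)] [[272.50794667 226.94911338]] [[309.05081909 217.3570244 ]]
```

View pics/t2.png

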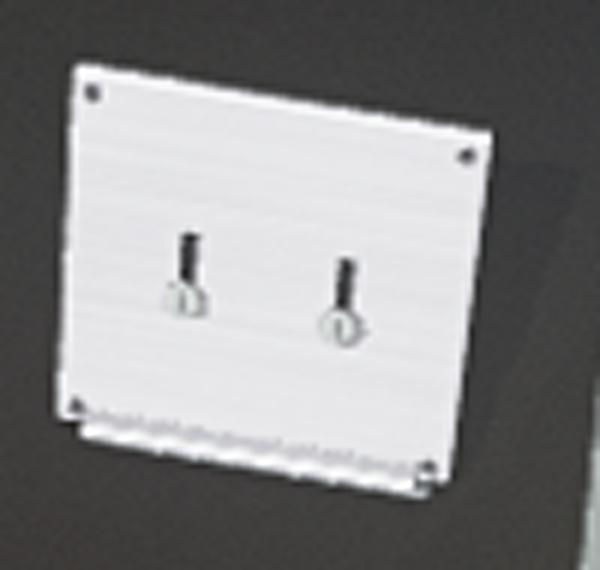

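View pics/s4.png

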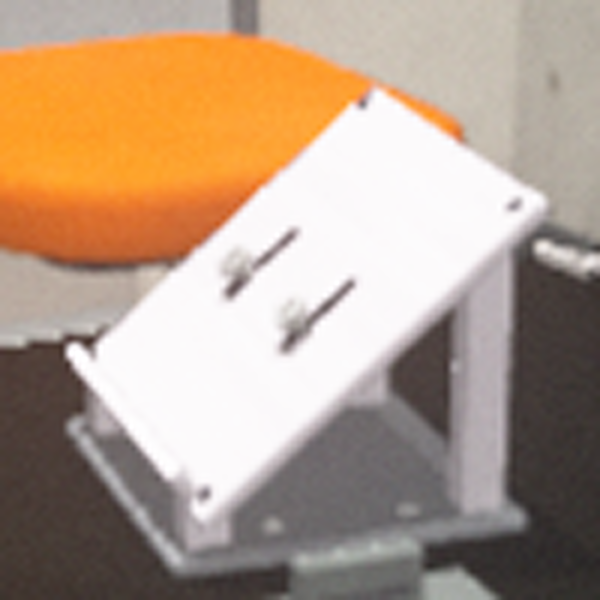

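Both views put the screw heads (top crop (184,299) and (342,327)) at about x = -8 mm, the lower end of their slots. The cover, placed centred on the gripper, gives a check of camera against robot.

Run:
```python
from h import *
def bx(p,lx,ly,z): return np.array([p[0],p[1],0])+box(lx,ly,z)@Ro.from_euler('z',p[2],degrees=True).as_matrix().T
for c in("top","side"):
    im=snapshot(c); cv2.imwrite(f'pics/{c}5.png',im); m=masks_of(c,"dust_cover")
    for q in m[:2]: print(c,round(q["conf"],2),quad(q["pixels"]).tolist())
    print("pred top",proj(c,bx([478,-212,-6],125,110,20)).round(1).tolist())
    print("pred fin top",proj(c,[478,-212,58]).round(1), "plate pred",proj(c,bx([492.8,-365.8,-5.6],80,110,4)).round(1).tolist())
a=cv2.imread('pics/top5.png')[185:295,300:460]; cv2.imwrite('pics/t5.png',cv2.resize(a,None,fx=5,fy=5,interpolation=cv2.INTER_CUBIC))
```

```text
top 0.62 [[353, 237], [343, 267], [325, 283], [329, 236]]
pred top [[328.2, 234.2], [374.8, 238.9], [369.8, 292.0], [322.7, 287.1]]
pred fin top [[349.3 261.4]] plate pred [[391.9, 238.3], [438.2, 242.7], [435.7, 276.2], [389.1, 271.7]]
side 0.79 [[364, 289], [298, 312], [275, 277], [328, 261]]
pred top [[336.9, 263.6], [365.9, 287.9], [298.5, 301.7], [275.3, 274.3]]
pred fin top [[319.8 261.2]] plate pred [[382.0, 306.3], [423.0, 340.9], [376.2, 354.1], [339.3, 316.2]]
```

View pics/t5.png

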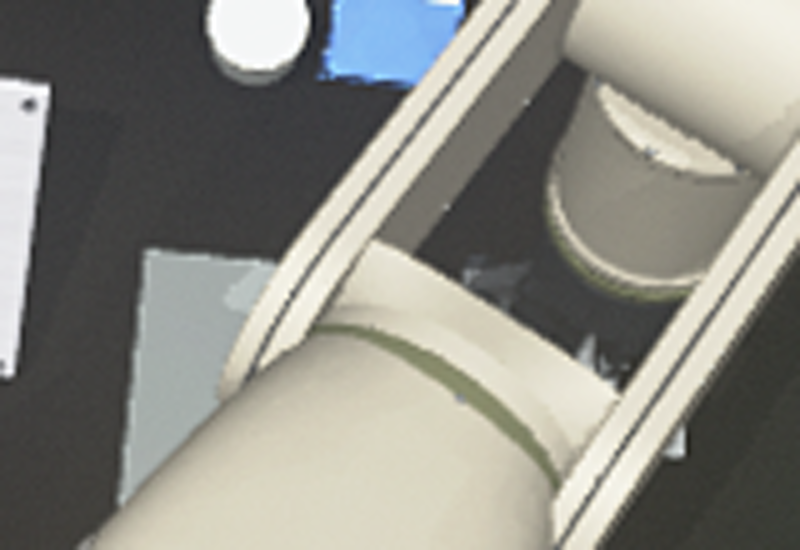

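The cover sits at about 1 px right of where the robot put it, so the robot's y is about 2 mm more than the camera's; I shift the board by +1.5 mm in y. The plate is gripped, so I lift it and carry it over.

Run:
```python
from h import *
U=gbench(492.8,-365.8,150,-5.6); B=gface(.5,1.5,32+60)
call([(U,7,1),(U,1,1)])
Mid=lerp(U,B,.5); Mid[0][2]+=15
call([(Mid,8,1)]); call([(B,7,1),(B,1,1)])
C=gface(.5,1.5,32+20); call([(C,6,1),(C,2,1)])
```

```text
{"dp": [0.022, 0.0, -0.081], "angular": [0.0, 0.0, 0.0], "fingers": 1}
{"dp": [0.043, 0.0, -0.163], "angular": [0.0, 0.0, 0.0], "fingers": 1}
{"dp": [0.065, 0.0, -0.244], "angular": [0.0, 0.0, 0.0], "fingers": 1}
{"dp": [0.087, 0.0, -0.326], "angular": [0.0, 0.0, 0.0], "fingers": 1}
{"dp": [0.109, 0.0, -0.407], "angular": [0.0, 0.0, 0.0], "fingers": 1}
{"dp": [0.13, 0.0, -0.488], "angular": [0.0, 0.0, 0.0], "fingers": 1}
{"dp": [0.152, 0.0, -0.57], "angular": [0.0, 0.0, 0.0], "fingers": 1}
{"dp": [0.152, 0.0, -0.57], "angular": [0.0, 0.0, 0.0], "fingers": 1}

{"dp": [0.007, 0.105, -0.007], "angular": [0.0, -0.014, 0.001], "fingers": 1}
{"dp": [0.014, 0.211, -0.014], "angular": [0.0, -0.028, 0.003], "fingers": 1}
{"dp": [0.021, 0.316, -0.021], "angular": [0.0, -0.042, 0.004], "fingers": 1}
{"dp": [0.028, 0.422, -0.028], "angular": [0.0, -0.055, 0.005], "fingers": 1}
{"dp": [0.035, 0.527, -0.034], "angular": [0.001, -0.069, 0.007], "fingers": 1}
{"dp": [0.042, 0.633, -0.041], "angular": [0.001, -0.083, 0.008], "fingers": 1}
{"dp": [0.049, 0.738, -0.048], "angular": [0.001, -0.097, 0.01
[... 584 characters left out ...]
1], "angular": [0.001, -0.111, 0.011], "fingers": 1}
{"dp": [0.074, 0.842, 0.071], "angular": [0.001, -0.111, 0.011], "fingers": 1}

{"dp": [-0.009, 0.0, 0.032], "angular": [0.0, 0.0, 0.0], "fingers": 1}
{"dp": [-0.017, 0.0, 0.064], "angular": [0.0, 0.0, 0.0], "fingers": 1}
{"dp": [-0.026, 0.0, 0.096], "angular": [0.0, 0.0, 0.0], "fingers": 1}
{"dp": [-0.034, 0.0, 0.129], "angular": [0.0, 0.0, 0.0], "fingers": 1}
{"dp": [-0.043, 0.0, 0.161], "angular": [0.0, 0.0, 0.0], "fingers": 1}
{"dp": [-0.051, 0.0, 0.193], "angular": [0.0, 0.0, 0.0], "fingers": 1}
{"dp": [-0.051, 0.0, 0.193], "angular": [0.0, 0.0, 0.0], "fingers": 1}
{"dp": [-0.051, 0.0, 0.193], "angular": [0.0, 0.0, 0.0], "fingers": 1}
```

>>> step_arm:
  targets:
    - {"dp": [0.022, 0, -0.081], "angular": [0, 0, 0], "fingers": 1}
    - {"dp": [0.043, 0, -0.163], "angular": [0, 0, 0], "fingers": 1}
    - {"dp": [0.065, 0, -0.244], "angular": [0, 0, 0], "fingers": 1}
    - {"dp": [0.087, 0, -0.326], "angular": [0, 0, 0], "fingers": 1}
    - {"dp": [0.109, 0, -0.407], "angular": [0, 0, 0], "fingers": 1}
    - {"dp": [0.13, 0, -0.488], "angular": [0, 0, 0], "fingers": 1}
    - {"dp": [0.152, 0, -0.57], "angular": [0, 0, 0], "fingers": 1}
    - {"dp": [0.152, 0, -0.57], "angular": [0, 0, 0], "fingers": 1}

```text
time: 19.25
tool_pos: [488.9, -366.2, 133.0]
tcp_rot: [-179.9, -14.9, 174.3]
ft_force: [0.1, -0.3, -2.8]
finger_gap: 9.3
grip_force: 69.6
```

>>> step_arm:
  targets:
    - {"dp": [0.007, 0.105, -0.007], "angular": [0, -0.014, 0.001], "fingers": 1}
    - {"dp": [0.014, 0.211, -0.014], "angular": [0, -0.028, 0.003], "fingers": 1}
    - {"dp": [0.021, 0.316, -0.021], "angular": [0, -0.042, 0.004], "fingers": 1}
    - {"dp": [0.028, 0.422, -0.028], "angular": [0, -0.055, 0.005], "fingers": 1}
    - {"dp": [0.035, 0.527, -0.034], "angular": [0.001, -0.069, 0.007], "fingers": 1}
    - {"dp": [0.042, 0.633, -0.041], "angular": [0.001, -0.083, 0.008], "fingers": 1}
    - {"dp": [0.049, 0.738, -0.048], "angular": [0.001, -0.097, 0.01], "fingers": 1}
    - {"dp": [0.056, 0.844, -0.055], "angular": [0.001, -0.111, 0.011], "fingers": 1}

```text
time: 20.25
tool_pos: [496.0, -195.7, 143.6]
tcp_rot: [-179.7, 4.9, 172.4]
ft_force: [0.3, 0.1, -2.1]
finger_gap: 9.0
grip_force: 69.6
```

>>> step_arm:
  targets:
    - {"dp": [0.011, 0.12, 0.01], "angular": [0, -0.016, 0.002], "fingers": 1}
    - {"dp": [0.021, 0.241, 0.02], "angular": [0, -0.032, 0.003], "fingers": 1}
    - {"dp": [0.032, 0.361, 0.03], "angular": [0, -0.048, 0.005], "fingers": 1}
    - {"dp": [0.043, 0.481, 0.04], "angular": [0, -0.063, 0.006], "fingers": 1}
    - {"dp": [0.053, 0.601, 0.051], "angular": [0.001, -0.079, 0.008], "fingers": 1}
    - {"dp": [0.064, 0.722, 0.061], "angular": [0.001, -0.095, 0.01], "fingers": 1}
    - {"dp": [0.074, 0.842, 0.071], "angular": [0.001, -0.111, 0.011], "fingers": 1}
    - {"dp": [0.074, 0.842, 0.071], "angular": [0.001, -0.111, 0.011], "fingers": 1}

```text
time: 21.25
tool_pos: [503.8, -26.5, 126.2]
tcp_rot: [180.0, 24.8, 170.6]
ft_force: [-0.3, 0.2, -2.8]
finger_gap: 9.1
grip_force: 69.7
```

>>> step_arm:
  targets:
    - {"dp": [-0.009, 0, 0.032], "angular": [0, 0, 0], "fingers": 1}
    - {"dp": [-0.017, 0, 0.064], "angular": [0, 0, 0], "fingers": 1}
    - {"dp": [-0.026, 0, 0.096], "angular": [0, 0, 0], "fingers": 1}
    - {"dp": [-0.034, 0, 0.129], "angular": [0, 0, 0], "fingers": 1}
    - {"dp": [-0.043, 0, 0.161], "angular": [0, 0, 0], "fingers": 1}
    - {"dp": [-0.051, 0, 0.193], "angular": [0, 0, 0], "fingers": 1}
    - {"dp": [-0.051, 0, 0.193], "angular": [0, 0, 0], "fingers": 1}
    - {"dp": [-0.051, 0, 0.193], "angular": [0, 0, 0], "fingers": 1}

```text
time: 22.25
tool_pos: [530.6, -32.2, 97.4]
tcp_rot: [180.0, 24.9, 170.5]
ft_force: [-0.1, -1.9, -1.9]
finger_gap: 8.6
grip_force: 69.7
```

Run:
```python
from h import *
err()
o=np.zeros((600,800,3),np.uint8)
a=snapshot("top")[185:270,230:320]; b=snapshot("side")[170:260,260:360]
A=cv2.resize(a,(400,378),interpolation=cv2.INTER_CUBIC);B=cv2.resize(b,(400,360),interpolation=cv2.INTER_CUBIC)
o[:378,:400]=A;o[:360,400:]=B; cv2.imwrite('pics/c6.png',o)
s=sense(); R=BF; org=BP+BF@np.array([.5,1.5,20])
for c,u0,v0,k,dx in(("top",230,185,400/90,0),("side",260,170,4,400)):
    print(c,"plate corners",((proj(c,org+box(80,110,4)@BF.T)-[u0,v0])*k+[dx,0]).round().tolist(),"keyholes",((proj(c,org+np.array([[-8,30,4],[-8,-30,4]])@BF.T)-[u0,v0])*k+[dx,0]).round().tolist())
    print([(np.round(q["at"],1).tolist(),round(q["conf"],2)) for q in pinpoint(c,"keyholes")[:2]],proj(c,org+BF@np.array([-8,0,0])).round(1))
```

```text
t 22.25 tcp [530.6 -32.2  97.4] err [-0.1  0.  -0.5] [-0.1  0.1  0. ] face [-4.9  1.5 33.3] F [-0.1 -1.9 -1.9] gap 8.6 69.7 q [ -9. -20. 129.  -0.  46. -89.]
top plate corners [[73.0, 124.0], [292.0, 160.0], [278.0, 293.0], [66.0, 258.0]] keyholes [[117.0, 213.0], [234.0, 233.0]]
[([270.0, 233.9], 0.83)] [[269.9 234.2]]
side plate corners [[589.0, 79.0], [664.0, 134.0], [546.0, 244.0], [482.0, 179.0]] keyholes [[539.0, 151.0], [577.0, 185.0]]
[([299.3, 218.1], 0.73)] [[300.5 213.2]]
```

View pics/c6.png

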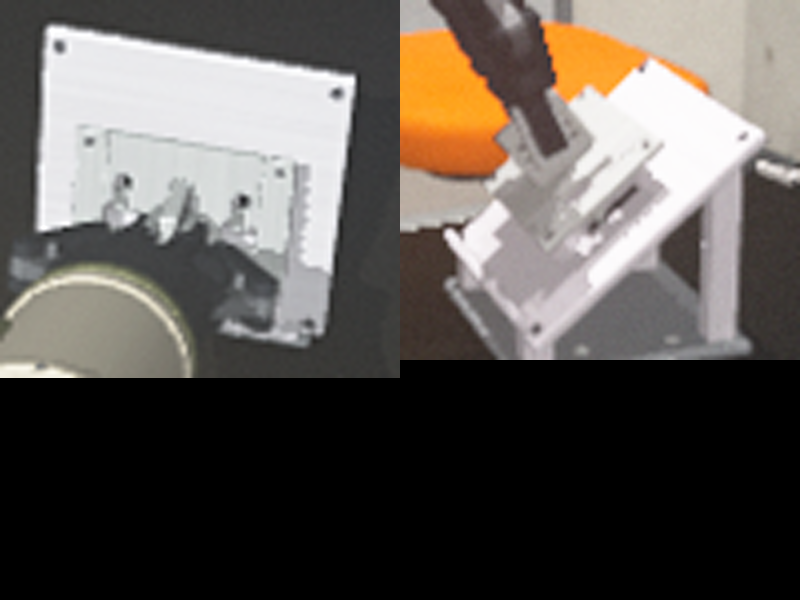

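Plate is held parallel above the face; its top-view upper corners at (78,126) and (293,161) lie about 0.7 px right of the prediction, the same camera bias, so the y correction holds. Now I lower it gently.

Run:
```python
from h import *
C=gface(.5,1.5,32+8); call([(C,6,1),(C,2,1)])
C=gface(.5,1.5,32+3); call([(C,6,1),(C,2,1)])
```

```text
{"dp": [-0.003, 0.0, 0.01], "angular": [0.0, 0.0, 0.0], "fingers": 1}
{"dp": [-0.005, 0.0, 0.019], "angular": [0.0, 0.0, 0.0], "fingers": 1}
{"dp": [-0.008, 0.0, 0.029], "angular": [0.0, 0.0, 0.0], "fingers": 1}
{"dp": [-0.011, 0.0, 0.039], "angular": [0.0, 0.0, 0.0], "fingers": 1}
{"dp": [-0.013, 0.0, 0.048], "angular": [0.0, 0.0, 0.0], "fingers": 1}
{"dp": [-0.016, 0.0, 0.058], "angular": [0.0, 0.0, 0.0], "fingers": 1}
{"dp": [-0.016, 0.0, 0.058], "angular": [0.0, 0.0, 0.0], "fingers": 1}
{"dp": [-0.016, 0.0, 0.058], "angular": [0.0, 0.0, 0.0], "fingers": 1}

{"dp": [-0.001, 0.0, 0.004], "angular": [0.0, 0.0, 0.0], "fingers": 1}
{"dp": [-0.002, 0.0, 0.008], "angular": [0.0, 0.0, 0.0], "fingers": 1}
{"dp": [-0.003, 0.0, 0.012], "angular": [0.0, 0.0, 0.0], "fingers": 1}
{"dp": [-0.004, 0.0, 0.016], "angular": [0.0, 0.0, 0.0], "fingers": 1}
{"dp": [-0.005, 0.0, 0.02], "angular": [0.0, 0.0, 0.0], "fingers": 1}
{"dp": [-0.006, 0.0, 0.024], "angular": [0.0, 0.0, 0.0], "fingers": 1}
{"dp": [-0.006, 0.0, 0.024], "angular": [0.0, 0.0, 0.0], "fingers": 1}
{"dp": [-0.006, 0.0, 0.024], "angular": [0.0, 0.0, 0.0], "fingers": 1}
```

>>> step_arm:
  targets:
    - {"dp": [-0.003, 0, 0.01], "angular": [0, 0, 0], "fingers": 1}
    - {"dp": [-0.005, 0, 0.019], "angular": [0, 0, 0], "fingers": 1}
    - {"dp": [-0.008, 0, 0.029], "angular": [0, 0, 0], "fingers": 1}
    - {"dp": [-0.011, 0, 0.039], "angular": [0, 0, 0], "fingers": 1}
    - {"dp": [-0.013, 0, 0.048], "angular": [0, 0, 0], "fingers": 1}
    - {"dp": [-0.016, 0, 0.058], "angular": [0, 0, 0], "fingers": 1}
    - {"dp": [-0.016, 0, 0.058], "angular": [0, 0, 0], "fingers": 1}
    - {"dp": [-0.016, 0, 0.058], "angular": [0, 0, 0], "fingers": 1}

```text
time: 23.45
tool_pos: [538.3, -33.5, 88.1]
tcp_rot: [180.0, 24.9, 170.5]
ft_force: [0.1, -0.8, -1.2]
finger_gap: 8.8
grip_force: 69.7
```

>>> step_arm:
  targets:
    - {"dp": [-0.001, 0, 0.004], "angular": [0, 0, 0], "fingers": 1}
    - {"dp": [-0.002, 0, 0.008], "angular": [0, 0, 0], "fingers": 1}
    - {"dp": [-0.003, 0, 0.012], "angular": [0, 0, 0], "fingers": 1}
    - {"dp": [-0.004, 0, 0.016], "angular": [0, 0, 0], "fingers": 1}
    - {"dp": [-0.005, 0, 0.02], "angular": [0, 0, 0], "fingers": 1}
    - {"dp": [-0.006, 0, 0.024], "angular": [0, 0, 0], "fingers": 1}
    - {"dp": [-0.006, 0, 0.024], "angular": [0, 0, 0], "fingers": 1}
    - {"dp": [-0.006, 0, 0.024], "angular": [0, 0, 0], "fingers": 1}

```text
time: 24.45
tool_pos: [541.3, -34.0, 84.3]
tcp_rot: [180.0, 24.9, 170.5]
ft_force: [-0.3, -0.2, -2.4]
finger_gap: 9.1
grip_force: 69.7
```

Run:
```python
from h import *
err(); f=sense()["ft_force"]; print("face F",BF.T@f, sense()["wrist_torque"])
C=gface(.5,1.5,32+.5); call([(C,6,1),(C,2,1)])
```

```text
t 24.45 tcp [541.3 -34.   84.3] err [-0.2  0.  -0.6] [-0.1  0.1  0. ] face [-5.   1.5 16.3] F [-0.3 -0.2 -2.4] gap 9.1 69.7 q [ -9. -17. 128.  -0.  44. -89.]
face F [-1.75125188 -0.27344708 -1.66220576] [0.05667099 0.33035277 0.03423292]
{"dp": [-0.001, 0.0, 0.002], "angular": [0.0, 0.0, 0.0], "fingers": 1}
{"dp": [-0.001, 0.0, 0.004], "angular": [0.0, 0.0, 0.0], "fingers": 1}
{"dp": [-0.002, 0.0, 0.006], "angular": [0.0, 0.0, 0.0], "fingers": 1}
{"dp": [-0.002, 0.0, 0.008], "angular": [0.0, 0.0, 0.0], "fingers": 1}
{"dp": [-0.003, 0.0, 0.01], "angular": [0.0, 0.0, 0.0], "fingers": 1}
{"dp": [-0.004, 0.0, 0.012], "angular": [0.0, 0.0, 0.0], "fingers": 1}
{"dp": [-0.004, 0.0, 0.012], "angular": [0.0, 0.0, 0.0], "fingers": 1}
{"dp": [-0.004, 0.0, 0.012], "angular": [0.0, 0.0, 0.0], "fingers": 1}
```

>>> step_arm:
  targets:
    - {"dp": [-0.001, 0, 0.002], "angular": [0, 0, 0], "fingers": 1}
    - {"dp": [-0.001, 0, 0.004], "angular": [0, 0, 0], "fingers": 1}
    - {"dp": [-0.002, 0, 0.006], "angular": [0, 0, 0], "fingers": 1}
    - {"dp": [-0.002, 0, 0.008], "angular": [0, 0, 0], "fingers": 1}
    - {"dp": [-0.003, 0, 0.01], "angular": [0, 0, 0], "fingers": 1}
    - {"dp": [-0.004, 0, 0.012], "angular": [0, 0, 0], "fingers": 1}
    - {"dp": [-0.004, 0, 0.012], "angular": [0, 0, 0], "fingers": 1}
    - {"dp": [-0.004, 0, 0.012], "angular": [0, 0, 0], "fingers": 1}

```text
time: 25.45
tool_pos: [542.4, -34.1, 83.0]
tcp_rot: [180.0, 24.8, 170.5]
ft_force: [-22.1, 4.4, 17.8]
finger_gap: 8.8
grip_force: 74.1
```

Run:
```python
from h import *
err(); f=sense()["ft_force"]; print("face F",BF.T@f, sense()["wrist_torque"])
C=gface(.5-8,1.5,32+.7); call([(C,7,1),(C,1,1)])
C=gface(.5-12,1.5,32+.7); call([(C,7,1),(C,1,1)])
```

```text
t 25.45 tcp [542.4 -34.1  83. ] err [-0.8  0.3  0. ] [-0.1  0.2 -0. ] face [-5.   1.6 14.7] F [-22.1   4.4  17.8] gap 8.8 74.1 q [ -9. -17. 128.  -0.  44. -89.]
face F [-5.79723516  0.6203573  28.080687  ] [ 0.04183582  1.91947918 -0.19635766]
{"dp": [0.006, 0.0, 0.001], "angular": [0.0, 0.0, 0.0], "fingers": 1}
{"dp": [0.011, 0.0, 0.003], "angular": [0.0, 0.0, 0.0], "fingers": 1}
{"dp": [0.017, 0.0, 0.004], "angular": [0.0, 0.0, 0.0], "fingers": 1}
{"dp": [0.022, 0.0, 0.005], "angular": [0.0, 0.0, 0.0], "fingers": 1}
{"dp": [0.028, 0.0, 0.007], "angular": [0.0, 0.0, 0.0], "fingers": 1}
{"dp": [0.034, 0.0, 0.008], "angular": [0.0, 0.0, 0.0], "fingers": 1}
{"dp": [0.039, 0.0, 0.009], "angular": [0.0, 0.0, 0.0], "fingers": 1}
{"dp": [0.039, 0.0, 0.009], "angular": [0.0, 0.0, 0.0], "fingers": 1}

{"dp": [0.003, 0.0, 0.001], "angular": [0.0, 0.0, 0.0], "fingers": 1}
{"dp": [0.006, 0.0, 0.002], "angular": [0.0, 0.0, 0.0], "fingers": 1}
{"dp": [0.008, 0.0, 0.002], "angular": [0.0, 0.0, 0.0], "fingers": 1}
{"dp": [0.011, 0.0, 0.003], "angular": [0.0, 0.0, 0.0], "fingers": 1}
{"dp": [0.014, 0.0, 0.004], "angular": [0.0, 0.0, 0.0], "fingers": 1}
{"dp": [0.017, 0.0, 0.005], "angular": [0.0, 0.0, 0.0], "fingers": 1}
{"dp": [0.02, 0.0, 0.006], "angular": [0.0, 0.0, 0.0], "fingers": 1}
{"dp": [0.02, 0.0, 0.006], "angular": [0.0, 0.0, 0.0], "fingers": 1}
```

Run:
```python
from h import *
setc(*gface(.5,1.5,32.5))
A=gface(.5,1.5,33.8); C=gface(-9.5,1.5,33.8); call([(A,1,1),(C,6,1),(C,1,1)])
```

```text
{"dp": [0.002, 0.0, -0.006], "angular": [0.0, 0.0, 0.0], "fingers": 1}
{"dp": [0.01, 0.0, -0.004], "angular": [0.0, 0.0, 0.0], "fingers": 1}
{"dp": [0.018, 0.0, -0.002], "angular": [0.0, 0.0, 0.0], "fingers": 1}
{"dp": [0.026, 0.0, 0.0], "angular": [0.0, 0.0, 0.0], "fingers": 1}
{"dp": [0.034, 0.0, 0.002], "angular": [0.0, 0.0, 0.0], "fingers": 1}
{"dp": [0.042, 0.0, 0.005], "angular": [0.0, 0.0, 0.0], "fingers": 1}
{"dp": [0.05, 0.0, 0.007], "angular": [0.0, 0.0, 0.0], "fingers": 1}
{"dp": [0.05, 0.0, 0.007], "angular": [0.0, 0.0, 0.0], "fingers": 1}
```

>>> step_arm:
  targets:
    - {"dp": [0.002, 0, -0.006], "angular": [0, 0, 0], "fingers": 1}
    - {"dp": [0.01, 0, -0.004], "angular": [0, 0, 0], "fingers": 1}
    - {"dp": [0.018, 0, -0.002], "angular": [0, 0, 0], "fingers": 1}
    - {"dp": [0.026, 0, 0], "angular": [0, 0, 0], "fingers": 1}
    - {"dp": [0.034, 0, 0.002], "angular": [0, 0, 0], "fingers": 1}
    - {"dp": [0.042, 0, 0.005], "angular": [0, 0, 0], "fingers": 1}
    - {"dp": [0.05, 0, 0.007], "angular": [0, 0, 0], "fingers": 1}
    - {"dp": [0.05, 0, 0.007], "angular": [0, 0, 0], "fingers": 1}

```text
time: 26.45
tool_pos: [534.5, -32.9, 76.8]
tcp_rot: [180.0, 24.9, 170.4]
ft_force: [-1.1, 0.7, -2.6]
finger_gap: 8.8
grip_force: 69.7
```

Run:
```python
from h import *
err(); f=sense()["ft_force"]; print("face F",BF.T@f, sense()["wrist_torque"])
C=gface(-13.5,1.5,33.8); call([(C,6,1),(C,2,1)],save=False)
```

```text
t 26.45 tcp [534.5 -32.9  76.8] err [-0.3  0.  -0.7] [-0.   0.1 -0. ] face [-15.2   1.5  15. ] F [-1.1  0.7 -2.6] gap 8.8 69.7 q [ -9. -18. 129.  -0.  43. -89.]
face F [-2.61387149  0.52403646 -1.21493509] [0.07916389 0.32005147 0.01605463]
{"dp": [0.003, 0.0, 0.001], "angular": [0.0, 0.0, 0.0], "fingers": 1}
{"dp": [0.006, 0.0, 0.002], "angular": [0.0, 0.0, 0.0], "fingers": 1}
{"dp": [0.01, 0.0, 0.002], "angular": [0.0, 0.0, 0.0], "fingers": 1}
{"dp": [0.013, 0.0, 0.003], "angular": [0.0, 0.0, 0.0], "fingers": 1}
{"dp": [0.016, 0.0, 0.004], "angular": [0.0, 0.0, 0.0], "fingers": 1}
{"dp": [0.019, 0.0, 0.005], "angular": [0.0, 0.0, 0.0], "fingers": 1}
{"dp": [0.019, 0.0, 0.005], "angular": [0.0, 0.0, 0.0], "fingers": 1}
{"dp": [0.019, 0.0, 0.005], "angular": [0.0, 0.0, 0.0], "fingers": 1}
```

Sliding freely, now to the end.

>>> step_arm:
  targets:
    - {"dp": [0.003, 0, 0.001], "angular": [0, 0, 0], "fingers": 1}
    - {"dp": [0.006, 0, 0.002], "angular": [0, 0, 0], "fingers": 1}
    - {"dp": [0.01, 0, 0.002], "angular": [0, 0, 0], "fingers": 1}
    - {"dp": [0.013, 0, 0.003], "angular": [0, 0, 0], "fingers": 1}
    - {"dp": [0.016, 0, 0.004], "angular": [0, 0, 0], "fingers": 1}
    - {"dp": [0.019, 0, 0.005], "angular": [0, 0, 0], "fingers": 1}
    - {"dp": [0.019, 0, 0.005], "angular": [0, 0, 0], "fingers": 1}
    - {"dp": [0.019, 0, 0.005], "angular": [0, 0, 0], "fingers": 1}

```text
time: 27.45
tool_pos: [531.8, -32.4, 74.5]
tcp_rot: [180.0, 24.9, 170.4]
ft_force: [0.0, -0.8, -2.1]
finger_gap: 9.0
grip_force: 69.6
```

Run:
```python
from h import *
setc(*gface(-13.5,1.5,33.8))
err(); f=sense()["ft_force"]; print("face F",BF.T@f, sense()["wrist_torque"])
C=gface(-15.5,1.5,33.8); call([(C,6,1),(C,2,1)])
```

```text
t 27.45 tcp [531.8 -32.4  74.5] err [ 0.  -0.  -0.5] [-0.   0.1 -0. ] face [-18.7   1.5  15.1] F [ 0.  -0.8 -2.1] gap 9.0 69.6 q [ -9. -18. 130.  -0.  43. -89.]
face F [-1.24365858 -0.75187213 -1.69430729] [0.05872592 0.31497199 0.02712429]
{"dp": [0.002, 0.0, 0.0], "angular": [0.0, 0.0, 0.0], "fingers": 1}
{"dp": [0.003, 0.0, 0.001], "angular": [0.0, 0.0, 0.0], "fingers": 1}
{"dp": [0.005, 0.0, 0.001], "angular": [0.0, 0.0, 0.0], "fingers": 1}
{"dp": [0.006, 0.0, 0.002], "angular": [0.0, 0.0, 0.0], "fingers": 1}
{"dp": [0.008, 0.0, 0.002], "angular": [0.0, 0.0, 0.0], "fingers": 1}
{"dp": [0.01, 0.0, 0.003], "angular": [0.0, 0.0, 0.0], "fingers": 1}
{"dp": [0.01, 0.0, 0.003], "angular": [0.0, 0.0, 0.0], "fingers": 1}
{"dp": [0.01, 0.0, 0.003], "angular": [0.0, 0.0, 0.0], "fingers": 1}
```

>>> step_arm:
  targets:
    - {"dp": [0.002, 0, 0], "angular": [0, 0, 0], "fingers": 1}
    - {"dp": [0.003, 0, 0.001], "angular": [0, 0, 0], "fingers": 1}
    - {"dp": [0.005, 0, 0.001], "angular": [0, 0, 0], "fingers": 1}
    - {"dp": [0.006, 0, 0.002], "angular": [0, 0, 0], "fingers": 1}
    - {"dp": [0.008, 0, 0.002], "angular": [0, 0, 0], "fingers": 1}
    - {"dp": [0.01, 0, 0.003], "angular": [0, 0, 0], "fingers": 1}
    - {"dp": [0.01, 0, 0.003], "angular": [0, 0, 0], "fingers": 1}
    - {"dp": [0.01, 0, 0.003], "angular": [0, 0, 0], "fingers": 1}

```text
time: 28.45
tool_pos: [530.1, -32.2, 73.0]
tcp_rot: [180.0, 24.9, 170.4]
ft_force: [-0.5, 0.2, -1.2]
finger_gap: 8.8
grip_force: 69.7
```

Run:
```python
from h import *
err(); f=sense()["ft_force"]; print("face F",BF.T@f, sense()["wrist_torque"])
C=gface(-17,1.5,33.8); call([(C,5,1),(C,3,1)],save=False)
```

```text
t 28.45 tcp [530.1 -32.2  73. ] err [-0.1 -0.  -0.6] [-0.   0.1 -0. ] face [-20.9   1.5  15. ] F [-0.5  0.2 -1.2] gap 8.8 69.7 q [ -9. -18. 130.  -0.  43. -89.]
face F [-1.18149525  0.13364653 -0.63256065] [ 0.0263225   0.36655155 -0.03971323]
{"dp": [0.001, 0.0, 0.0], "angular": [0.0, 0.0, 0.0], "fingers": 1}
{"dp": [0.003, 0.0, 0.001], "angular": [0.0, 0.0, 0.0], "fingers": 1}
{"dp": [0.004, 0.0, 0.001], "angular": [0.0, 0.0, 0.0], "fingers": 1}
{"dp": [0.006, 0.0, 0.001], "angular": [0.0, 0.0, 0.0], "fingers": 1}
{"dp": [0.007, 0.0, 0.002], "angular": [0.0, 0.0, 0.0], "fingers": 1}
{"dp": [0.007, 0.0, 0.002], "angular": [0.0, 0.0, 0.0], "fingers": 1}
{"dp": [0.007, 0.0, 0.002], "angular": [0.0, 0.0, 0.0], "fingers": 1}
{"dp": [0.007, 0.0, 0.002], "angular": [0.0, 0.0, 0.0], "fingers": 1}
```

Full travel is 22 mm (origin at -21.5), so about 6 mm remain.

Run:
```python
from h import *
C=gface(-20.5,1.5,33.6);E=gface(-21.5,1.5,33.6); call([(C,5,1),(E,3,1)])
C=gface(-23,1.5,33.6); call([(C,6,1),(C,2,1)],save=False)
```

```text
{"dp": [0.005, 0.0, 0.001], "angular": [0.0, 0.0, 0.0], "fingers": 1}
{"dp": [0.009, 0.0, 0.003], "angular": [0.0, 0.0, 0.0], "fingers": 1}
{"dp": [0.014, 0.0, 0.004], "angular": [0.0, 0.0, 0.0], "fingers": 1}
{"dp": [0.019, 0.0, 0.006], "angular": [0.0, 0.0, 0.0], "fingers": 1}
{"dp": [0.024, 0.0, 0.007], "angular": [0.0, 0.0, 0.0], "fingers": 1}
{"dp": [0.025, 0.0, 0.007], "angular": [0.0, 0.0, 0.0], "fingers": 1}
{"dp": [0.027, 0.0, 0.008], "angular": [0.0, 0.0, 0.0], "fingers": 1}
{"dp": [0.028, 0.0, 0.008], "angular": [0.0, 0.0, 0.0], "fingers": 1}

{"dp": [0.001, 0.0, 0.0], "angular": [0.0, 0.0, 0.0], "fingers": 1}
{"dp": [0.003, 0.0, 0.001], "angular": [0.0, 0.0, 0.0], "fingers": 1}
{"dp": [0.004, 0.0, 0.001], "angular": [0.0, 0.0, 0.0], "fingers": 1}
{"dp": [0.005, 0.0, 0.002], "angular": [0.0, 0.0, 0.0], "fingers": 1}
{"dp": [0.006, 0.0, 0.002], "angular": [0.0, 0.0, 0.0], "fingers": 1}
{"dp": [0.008, 0.0, 0.002], "angular": [0.0, 0.0, 0.0], "fingers": 1}
{"dp": [0.008, 0.0, 0.002], "angular": [0.0, 0.0, 0.0], "fingers": 1}
{"dp": [0.008, 0.0, 0.002], "angular": [0.0, 0.0, 0.0], "fingers": 1}
```

>>> step_arm:
  targets:
    - {"dp": [0.005, 0, 0.001], "angular": [0, 0, 0], "fingers": 1}
    - {"dp": [0.009, 0, 0.003], "angular": [0, 0, 0], "fingers": 1}
    - {"dp": [0.014, 0, 0.004], "angular": [0, 0, 0], "fingers": 1}
    - {"dp": [0.019, 0, 0.006], "angular": [0, 0, 0], "fingers": 1}
    - {"dp": [0.024, 0, 0.007], "angular": [0, 0, 0], "fingers": 1}
    - {"dp": [0.025, 0, 0.007], "angular": [0, 0, 0], "fingers": 1}
    - {"dp": [0.027, 0, 0.008], "angular": [0, 0, 0], "fingers": 1}
    - {"dp": [0.028, 0, 0.008], "angular": [0, 0, 0], "fingers": 1}

```text
time: 29.45
tool_pos: [526.2, -31.5, 69.6]
tcp_rot: [180.0, 25.0, 170.4]
ft_force: [2.6, 0.0, -1.2]
finger_gap: 8.4
grip_force: 69.7
```

Run:
```python
from h import *
err(); f=sense()["ft_force"]; print("face F",BF.T@f, sense()["wrist_torque"])
```

```text
t 29.45 tcp [526.2 -31.5  69.6] err [ 0.3 -0.1 -0.2] [-0.  0. -0.] face [-26.2   1.5  14.9] F [ 2.6  0.  -1.2] gap 8.4 69.7 q [ -9. -19. 131.  -0.  43. -89.]
face F [ 1.22153304  0.4720106  -2.54068317] [ 0.02489498 -0.08224446 -0.06095967]
```

Run:
```python
from h import *
C=gface(-21.9,1.5,33.3); call([(C,4,1),(C,4,1)])
```

```text
{"dp": [0.0, 0.0, 0.001], "angular": [0.0, 0.0, 0.0], "fingers": 1}
{"dp": [0.001, 0.0, 0.001], "angular": [0.0, 0.0, 0.0], "fingers": 1}
{"dp": [0.001, 0.0, 0.002], "angular": [0.0, 0.0, 0.0], "fingers": 1}
{"dp": [0.002, 0.0, 0.002], "angular": [0.0, 0.0, 0.0], "fingers": 1}
{"dp": [0.002, 0.0, 0.002], "angular": [0.0, 0.0, 0.0], "fingers": 1}
{"dp": [0.002, 0.0, 0.002], "angular": [0.0, 0.0, 0.0], "fingers": 1}
{"dp": [0.002, 0.0, 0.002], "angular": [0.0, 0.0, 0.0], "fingers": 1}
{"dp": [0.002, 0.0, 0.002], "angular": [0.0, 0.0, 0.0], "fingers": 1}
```

>>> step_arm:
  targets:
    - {"dp": [0, 0, 0.001], "angular": [0, 0, 0], "fingers": 1}
    - {"dp": [0.001, 0, 0.001], "angular": [0, 0, 0], "fingers": 1}
    - {"dp": [0.001, 0, 0.002], "angular": [0, 0, 0], "fingers": 1}
    - {"dp": [0.002, 0, 0.002], "angular": [0, 0, 0], "fingers": 1}
    - {"dp": [0.002, 0, 0.002], "angular": [0, 0, 0], "fingers": 1}
    - {"dp": [0.002, 0, 0.002], "angular": [0, 0, 0], "fingers": 1}
    - {"dp": [0.002, 0, 0.002], "angular": [0, 0, 0], "fingers": 1}
    - {"dp": [0.002, 0, 0.002], "angular": [0, 0, 0], "fingers": 1}

```text
time: 30.45
tool_pos: [526.3, -31.5, 69.5]
tcp_rot: [180.0, 25.0, 170.5]
ft_force: [0.5, 0.9, 5.3]
finger_gap: 8.8
grip_force: 70.6
```

Run:
```python
from h import *
err(); f=sense()["ft_force"]; print("face F",BF.T@f, sense()["wrist_torque"])
C=getc();U=gface(-21.9,1.5,33.3+20);V=gface(-21.9,1.5,33.3+65);
call([(C,8,.75)]); call([(U,4,.75),(V,4,.75)])
```

```text
t 30.45 tcp [526.3 -31.5  69.5] err [ 0.6 -0.1  0.2] [-0. -0. -0.] face [-26.2   1.5  14.8] F [0.5 0.9 5.3] gap 8.8 70.6 q [ -9. -19. 131.  -0.  43. -89.]
face F [3.66720144 0.99078156 3.87100106] [-0.01304251 -0.11738131 -0.05699441]
{"dp": [0.0, 0.0, 0.0], "angular": [0.0, 0.0, 0.0], "fingers": 0.75}
{"dp": [0.0, 0.0, 0.0], "angular": [0.0, 0.0, 0.0], "fingers": 0.75}
{"dp": [0.0, 0.0, 0.0], "angular": [0.0, 0.0, 0.0], "fingers": 0.75}
{"dp": [0.0, 0.0, 0.0], "angular": [0.0, 0.0, 0.0], "fingers": 0.75}
{"dp": [0.0, 0.0, 0.0], "angular": [0.0, 0.0, 0.0], "fingers": 0.75}
{"dp": [0.0, 0.0, 0.0], "angular": [0.0, 0.0, 0.0], "fingers": 0.75}
{"dp": [0.0, 0.0, 0.0], "angular": [0.0, 0.0, 0.0], "fingers": 0.75}
{"dp": [0.0, 0.0, 0.0], "angular": [0.0, 0.0, 0.0], "fingers": 0.75}

{"dp": [0.006, 0.0, -0.024], "angular": [0.0, 0.0, 0.0], "fingers": 0.75}
{"dp": [0.013, 0.0, -0.048], "angular": [0.0, 0.0, 0.0], "fingers": 0.75}
{"dp": [0.019, 0.0, -0.072], "angular": [0.0, 0.0, 0.0], "fingers": 0.75}
{"dp": [0.026, 0.0, -0.096], "angular": [0.0, 0.0, 0.0], "fingers": 0.75}
{"dp": [0.04, 0.0, -0.151], "angular": [0.0, 0.0, 0.0], "fingers": 0.75}
{"dp": [0.055, 0.0, -0.205], "angular": [0.0, 0.0, 0.0], "fingers": 0.75}
{"dp": [0.069, 0.0, -0.259], "angular": [0.0, 0.0, 0.0], "fingers": 0.75}
{"dp": [0.084, 0.0, -0.314], "angular": [0.0, 0.0, 0.0], "fingers": 0.75}
```

Home at the slot ends: the TCP stopped with the force rising. Now release and retreat.

>>> step_arm:
  targets:
    - {"dp": [0, 0, 0], "angular": [0, 0, 0], "fingers": 0.85}
    - {"dp": [0, 0, 0], "angular": [0, 0, 0], "fingers": 0.75}
    - {"dp": [0, 0, 0], "angular": [0, 0, 0], "fingers": 0.75}
    - {"dp": [0, 0, 0], "angular": [0, 0, 0], "fingers": 0.75}
    - {"dp": [0, 0, 0], "angular": [0, 0, 0], "fingers": 0.75}
    - {"dp": [0, 0, 0], "angular": [0, 0, 0], "fingers": 0.75}
    - {"dp": [0, 0, 0], "angular": [0, 0, 0], "fingers": 0.75}
    - {"dp": [0, 0, 0], "angular": [0, 0, 0], "fingers": 0.75}

```text
time: 31.45
tool_pos: [525.7, -31.4, 68.8]
tcp_rot: [180.0, 24.9, 170.4]
ft_force: [-0.2, -0.5, -0.3]
finger_gap: 21.6
grip_force: 0.0
```

>>> step_arm:
  targets:
    - {"dp": [0.006, 0, -0.024], "angular": [0, 0, 0], "fingers": 0.75}
    - {"dp": [0.013, 0, -0.048], "angular": [0, 0, 0], "fingers": 0.75}
    - {"dp": [0.019, 0, -0.072], "angular": [0, 0, 0], "fingers": 0.75}
    - {"dp": [0.026, 0, -0.096], "angular": [0, 0, 0], "fingers": 0.75}
    - {"dp": [0.04, 0, -0.151], "angular": [0, 0, 0], "fingers": 0.75}
    - {"dp": [0.055, 0, -0.205], "angular": [0, 0, 0], "fingers": 0.75}
    - {"dp": [0.069, 0, -0.259], "angular": [0, 0, 0], "fingers": 0.75}
    - {"dp": [0.084, 0, -0.314], "angular": [0, 0, 0], "fingers": 0.75}

```text
time: 32.45
tool_pos: [484.2, -24.5, 119.1]
tcp_rot: [180.0, 25.0, 170.5]
ft_force: [0.2, -0.3, -0.4]
finger_gap: 21.4
grip_force: 0.0
```

Run:
```python
from h import *
err()
s=snapshot("side")[160:340,240:480];s=cv2.resize(s,None,fx=3.3,fy=3.3,interpolation=cv2.INTER_CUBIC);cv2.imwrite('pics/s7.png',s)
org=BP+BF@np.array([-21.8,1.5,0])
print("home",((proj("side",org+box(80,110,4)@BF.T)-[240,160])*3.3).round().tolist())
```

```text
t 32.45 tcp [484.2 -24.5 119.1] err [-0.3 -0.   0. ] [-0.  0. -0.] face [-27.    1.4  80.2] F [ 0.2 -0.3 -0.4] gap 21.4 0.0 q [ -9. -33. 135.  -0.  53. -89.]
home [[215.0, 142.0], [276.0, 191.0], [180.0, 281.0], [128.0, 223.0]]
```

View pics/s7.png

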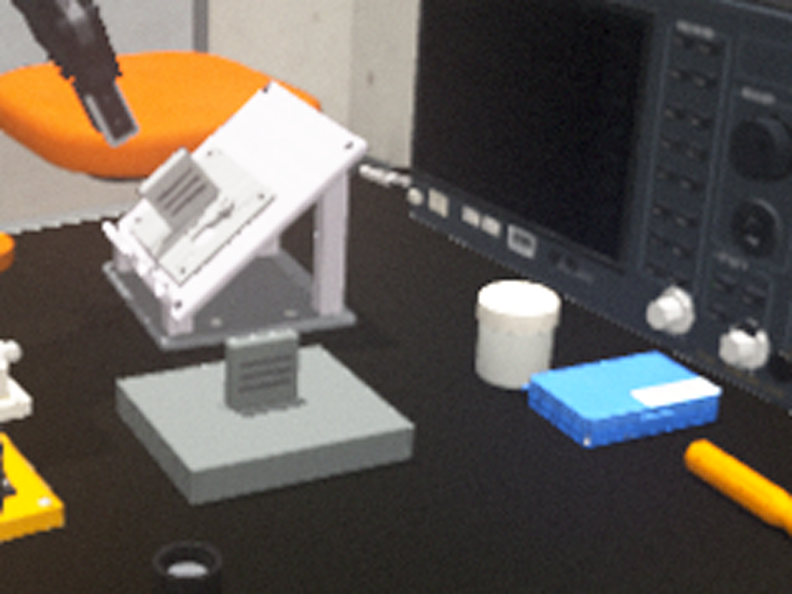

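The plate hangs flat with a screw head at the upper slot end (about (228,207)) and its corner at (276,196) as predicted for home. The cover is flat on the bench, handle up, and the gripper is clear.

```bash
python3 -c "
from bench import *
print(hand_in())"
```

```text
the job is handed in; nothing more can be done
None
```

The dust cover lies flat on the bench, handle up, and the adapter plate hangs flat on both screws, fully home in its slots; the gripper is open and clear, and I handed the job in at about 32.5 s of the 58 s limit (no verdict was returned).

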